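Stamp a bar of soap in the toggle press and lift it out with the tongs

TASK

Stamp the bar of soap that lies in the little toggle press: swing the handle up and over until the clamp snaps over centre and locks with the stamp pressed on the soap, then swing it all the way back open. Take the tongs from their rest, close them on the two long sides of the soap, lift it out and finish while holding it level in the tongs, at least 10 cm above the table and clear of everything. Apart from the stamp, only the tongs may touch the soap, never the gripper or arm, and the other things stay where they are.

Things in the scene. Friction and masses are not known exactly. Their poses are not given: they have to be found in the camera images.
- press_nest (a point): Centre of the press's nest floor, 24 mm above the table, where the soap lies. z up, x from the nest back to the clamp; tongs come in from the front (-x). Nest side lips: 3 mm above the floor, reaching 36 mm to each side; front stop 11.5 mm high, 40 mm wide; rear stop 13.5 mm. The clamp's bar pivot is 85 mm behind (+x), 78 mm above the table; bar and handle swing in the x-z plane.
- press_knob (a point): Centre of the black ball knob, 25 mm across, on the handle's end; pinch it from above across the press's y: it turns between the fingers. In the press's frame (press) its (x, z) in mm goes from open to locked through (133, 94), (130, 116), (116, 147), (91, 178), (53, 203), (22, 212), (4, 213), (-17, 212), (-22, 211). It ends over centre on a stop; press on a few mm to be sure. A few newtons move it; it stays where left.
- press_handle (a joint): Toggle of the press: angle between handle and link, rad. 0 = fully open (handle lying back, bar and stamp upright), 2.11 = dead centre, about 2.18 = locked over centre against its stop, stamp pressed on the soap.
- press_bar (a joint): Swing of the clamp's bar, rad: 0 = fully open (upright), about -1.64 = closed, stamp on the soap.
- press_stamp: Stamp: brass plate 58 x 32 mm on a wooden backing, on a spring-backed spindle 85 mm out along the bar. Upright above the clamp when open. It gives up to 8 mm; locked, it presses the soap with about 9 N.
- soap_center (a point): Centre of the bar of soap, 47 x 79 x 26 mm, 0.1 kg, lying flat in the nest with its long side (this frame's y axis) along the press's x axis. It is taken across its 47 mm width (this frame's x).
- soap: The same bar of soap; origin at the centre of its underside, 13 mm below soap_center.
- tongs_grip (a point): Spring tongs, 230 mm long, 0.12 kg, flat on their rest. This point is midway between the rubber grip sleeves (58 long, 19 mm tall), 30 mm above the table: x to the tips, y the squeeze line, z up. Width over the sleeves: 54 to 57 mm free; 48 mm part-squeezed (10 N spring), tips then 62 mm apart; about 41 mm closed on the soap; 21 mm shut. A grip of 20 to 60 N holds the soap.
- tongs_tips (a point): Point midway between the centres of the tongs' two tip pads, 97 mm ahead of tongs_grip along its x, same height. The pads are 36 mm long, 16 mm tall, 76 mm apart when the tongs are free.
- tongs: The tongs' pivot (head), 85 mm behind tongs_grip; same axes, with a pull ring 31 mm further back.
- tongs_left: The tongs' arm on the +y side, origin at the pivot; it turns about z.
- tongs_right: The tongs' arm on the -y side, origin at the pivot; it turns about z.
- tongs_rest: Wooden rest, fixed to the table: two cross-bars 20 to 22 mm high with 121 mm free between them, with 10 mm ears at their ends, joined by a low rail 22 mm wide, 10 mm high. Origin on the table under tongs_grip, axes as the tongs'. Fingers have room on both sides between the bars.
- press: The press, fixed to the table: plywood board 205 x 104 mm, top 18 mm above the table, carrying the nest and a steel toggle clamp. Origin on the table under the bar pivot, axes as for press_nest; the board reaches from x = -140 to +65 mm. Open, the bar and stamp stand upright over the clamp, to 175 mm high.
- toadstool: Small ceramic toadstool, 62 mm across, 80 mm high, bystander; origin at its underside.
- tealight_a: Tealight, 38 mm across, 20 mm high, bystander; origin at its underside.
- tealight_b: Tealight, 38 mm across, 20 mm high, bystander; origin at its underside.

How it is judged:
On the way, in this order (a step that is already met when the one before it is completed fails the run):
1. the clamp is locked over centre with the stamp pressed on the soap in its nest (value of joint press_handle above 2.13 rad and contact force between press_stamp and soap above 4 N and horizontal distance between soap_center and press_nest below 0.006 m), for 0.3 s.
2. the clamp is swung back open, the soap still in its nest (value of joint press_handle below 0.35 rad and distance between soap_center and press_nest below 0.022 m), for 0.2 s.
3. the tongs, held by the gripper, are closed on both sides of the soap (contact force between each of tongs_left, tongs_right and soap above 1 N and contact force between tongs and the fingers above 3 N), for 0.2 s.
At the end, for the whole second after the job is handed in: Soap held level (within 20 degrees) and still by both tongs arms (over 1 N each), centre over 10 cm above the table; the gripper holds the tongs and touches no soap; tongs and soap clear of press and rest; clamp open (handle joint under 0.5 rad); bystanders within 2 cm of their start (all of step 3 and height (world z) of soap_center above 0.1 m and angle between soap_center's own z axis and vertical below 0.35 rad and linear speed of soap below 0.03 m/s and contact force between soap and the fingers below 0.1 N and contact force between each of soap, tongs and press below 0.1 N and contact force between tongs and tongs_rest below 0.1 N and value of joint press_handle below 0.5 rad and distance of each of toadstool, tealight_a, tealight_b from where it was at the start of the episode below 0.02 m); the arm keeps its last pose, push and grip.
It fails at once if the gripper or arm touches the soap (contact force between soap and the fingers above 0.5 N or contact force between soap and the arm above 0.5 N).
It fails at once if a bystander (toadstool, tealights) is displaced by more than 2 cm (distance of any of toadstool, tealight_a, tealight_b from where it was at the start of the episode above 0.02 m).
It also fails if it takes over 70 s, if anything falls off the work surface, if the arm or the gripper's body presses on something with over 40 N, if the wrist force passes 120 N, or if a joint passes its speed limit or range.

ROBOT

A 7-joint arm with a two-finger parallel gripper is mounted at the origin on a cart in front of the work surface, level with it; the furniture and walls round the work are solid. World frame = base frame: x ahead of the robot, y to its left, z up, the work surface at z = 0. Lengths are in m, angles in rad, forces in N, time in s.
With the tool pointing down it reaches from about 0.4 to 0.85 m from the base axis. Payload 10.4 kg.
Tool frame: the origin (TCP) lies where the fingers leave the gripper's body, on its centre line; the fingertips stand 73 mm ahead of it and the grasp point (between the pads) lies 54 mm ahead of it; z points along the fingers, y is the direction in which the jaws open and shut (so a half turn about z gives the same grasp; the last joint's range is limited). The gripper opens to 85 mm and grips with 20 to 120 N. Pads are 22 mm wide; open, the fingers measure 114 mm over their backs; the gripper's body (76 mm by 85 mm) begins 54 mm behind the grasp point. The pads swing forward as they close: fully open they stand 13 mm farther back than shut.
Start: joints at [-0.023, 0.332, -0.065, 1.46, 0.022, 1.35, -0.088], TCP at [0.625, 0, 0.304] pointing down, gripper open.
Joint ranges: [-2.6, 2.6], [-0.5, 2.12], [-1.47, 1.34], [0.16, 2.42], [-1.27, 4.41], [0.06, 2.06], [-2.6, 2.6]. Speed limits (rad/s): [2.22, 2.22, 2.79, 2.79, 3.14, 3.14, 3.14].

INTERFACE

Orientations are given as a unit quaternion [x, y, z, w].
In Python, from workcell import get_obs, camera, camera_model, hand_in gives the robot as it stands.
- The arm moves only by the shell command python3 -m crank 'ROWS' [FORCE]. ROWS is text: rows parted by semicolons, each of 7 numbers parted by spaces: the shift along the tool's x, y, z in units of 40 mm (1.0 is 40 mm), then the turn, a rotation vector about the tool's x, y, z in units of 8 degrees (1.0 is 8 degrees), then the finger opening in mm, from 0 to 85.4. In form: x y z ax ay az jaw; .... A call has exactly 10 rows; each row shifts and turns the pose as measured when the row begins, along the tool's axes as they then stand; what a row does not reach is not made up. A row lasts 1/10 s, in which the tool goes at most 50 mm and 8.59 degrees, less where a joint would pass 70% of its speed; a pose out of reach is approached as far as the arm can. A call is refused whole if a number of a shift passes 1 or a number of a turn 1, either way. A call with a gripper value outside its range is refused whole. The fingers move at their own pace and stop on an object; FORCE is the grip in N (left out, the last holds). Time passes only in rows, so rows that do not move let the fingers close, or fill a call up. It gives the time, the measured TCP pose, the force and the opening at its end, in the units of the state.
- get_obs(): the state, without advancing time (a new reading comes with each control period).
- camera(name): name is "scene" or "side" or "wrist"; returns (picture, depth): 384x512x3 uint8, red, green, blue; 384x512 float32, m along the optical axis (not along the pixel's ray), 0 where there is no reading.
- camera_model(name): a dict with "fx", "fy", "cx", "cy" (pixels), "position" and "rotation" of the camera in the world; the wrist camera has in their place "hand_eye" (4x4, takes a point from camera to tool coordinates, whose origin is the TCP and whose axes are the flange's). Camera axes: x right, y up, looking along -z (the intrinsics and any distortion apply to the point x, -y, -z); pixel columns grow to the right and rows downward; lengths in m; the calibration is good to about 2 mm. The wrist camera is an equidistant fisheye: a pixel r from the principal point sees the ray r / f radians off the axis. A picture is of the moment at which its call begins: read the wrist's pose just before it. camera_model takes no time and is no camera call.
- hand_in(): hands the job in, once; it reports no verdict.
The state is a dict: "clock": time; "joint_pos": joint angles; "joint_velocities": joint speeds; "tau": joint torques, N m; "position": TCP position; "ee_rot": TCP orientation; "ft_force": force on the tool from outside, world axes, zero at the start; "torque": the same for the moment, N m; "grip_width": opening from 0.0 (shut) to 1.0 (fully open).
Only numpy, scipy, OpenCV 4.12 (cv2) and the standard library are available. Lean on these libraries where they do the work, as an engineer would, in place of code of your own. Each camera call takes 0.05 s, during which the arm holds its last target.

## Working session

There is one attempt and no reset: what is moved stays moved. The work goes in short steps, Python scripts to look and compute and a shell command to move; the robot and the scene stay as the last step left them, time stands still between calls to the robot, and variables do not carry over. Pictures are saved under pics/ and viewed, and the job is handed in when it is done.

```bash
ls; mkdir -p pics; python3 - <<'E'
from workcell import get_obs, camera, camera_model
import cv2,numpy as np
o=get_obs();print(o)
for n in("scene","side","wrist"):
    p,d=camera(n);cv2.imwrite(f"pics/{n}0.png",p[:,:,::-1]);np.save(f"pics/{n}0.npy",d);print(n,camera_model(n))
print(get_obs()["clock"])
E
```

```text
pics
{'clock': 0.0, 'joint_pos': array([-0.02260173,  0.33283033, -0.06469224,  1.46093375,  0.0216234 ,
        1.34989639, -0.08849407]), 'joint_velocities': array([-0.00060826,  0.00199875, -0.00065468,  0.00113955,  0.00054757,
        0.00132324, -0.0019943 ]), 'tau': array([ 4.98105128e-04, -6.25449800e+01,  4.97091911e-02, -3.91610491e+01,
        1.63588714e-02,  9.83294769e-03, -6.01235030e-06]), 'position': array([ 6.24730032e-01, -1.00013044e-05,  3.03145404e-01]), 'ee_rot': array([ 7.07097314e-01,  7.07115916e-01, -5.15628583e-04, -4.52221264e-04]), 'ft_force': array([ 0.89713563, -0.79500366,  0.12176709]), 'torque': array([ 0.00442098, -0.02704097, -0.0013869 ]), 'grip_width': 1.001492579638127}
scene {'fx': 437.6418101443341, 'fy': 437.6418101443341, 'cx': 267.9965625536292, 'cy': 192.22975123060803, 'position': array([0.11390777, 0.63283862, 1.15495834]), 'rotation': array([-0.07731106,  0.33014067,  0.91662372, -0.21173357])}
side {'fx': 391.5705524584051, 'fy': 391.5705524584051, 'cx': 249.21237062251345, 'cy': 189.66171984106174, 'position': array([0.64306118, 0.60238158, 0.7869661 ]), 'rotation': array([0.02831859, 0.40644248, 0.90884262, 0.08948558])}
wrist {'fx': 297.3186396354542, 'fy': 297.3186396354542, 'cx': 257.6925710679612, 'cy': 191.0226692590899, 'hand_eye': array([[-6.67749407e-04,  9.62229248e-01,  2.72239652e-01,
         6.88831220e-02],
       [ 9.99999129e-01,  9.52583333e-04, -9.14101664e-04,
        -7.33813168e-04],
       [-1.13890631e-03,  2.72238805e-01, -9.62229046e-01,
        -7.05514222e-02],
       [ 0.00000000e+00,  0.00000000e+00,  0.00000000e+00,
         1.00000000e+00]])}
0.15
```

View pics/scene0.png

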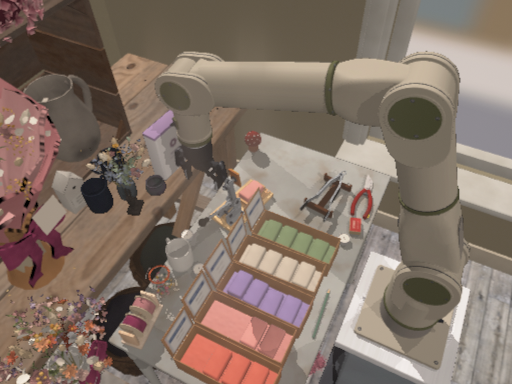

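View pics/side0.png

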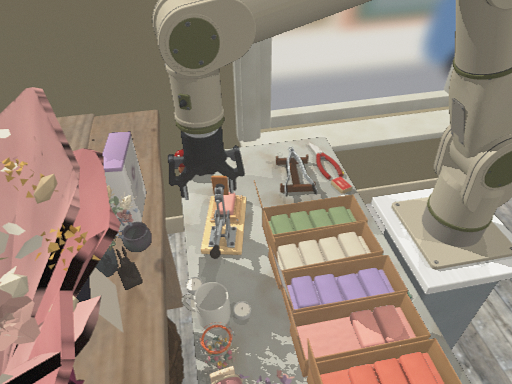

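View pics/wrist0.png

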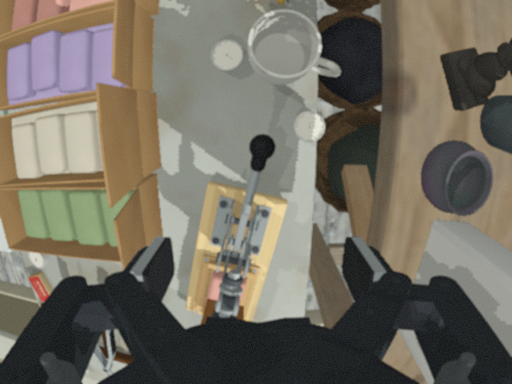

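```bash
cat > h.py <<'E'
import numpy as np,cv2
from scipy.spatial.transform import Rotation as R
from workcell import get_obs, camera, camera_model
def ray(name,u,v,pose=None):
    m=camera_model(name)
    if name=="wrist":
        a=np.array([u-m['cx'],v-m['cy']]);r=np.hypot(*a);th=r/m['fx'];a=a/max(r,1e-9)
        d=np.array([a[0]*np.sin(th),-a[1]*np.sin(th),-np.cos(th)])
        H=m['hand_eye'];p,q=pose;Rt=R.from_quat(q).as_matrix()
        return Rt@H[:3,3]+p, Rt@H[:3,:3]@d
    d=np.array([(u-m['cx'])/m['fx'],-(v-m['cy'])/m['fy'],-1.])
    return m['position'],R.from_quat(m['rotation']).apply(d)
def onz(name,u,v,z,pose=None):
    o,d=ray(name,u,v,pose);return o+d*(z-o[2])/d[2]
def dep(name,u,v,D,pose=None):
    o,d=ray(name,u,v,pose)
    if name=="wrist": 
        m=camera_model(name);H=m['hand_eye'];ax=R.from_quat(pose[1]).as_matrix()@H[:3,:3]@[0,0,-1.]
        return o+d*D[v,u]/(d@ax)
    return o+d*D[v,u]
def proj(name,P,pose=None):
    m=camera_model(name);P=np.asarray(P,float)
    if name=="wrist":
        H=m['hand_eye'];p,q=pose;t=R.from_quat(q).inv().apply(P-p);c=H[:3,:3].T@(t-H[:3,3])
        th=np.arctan2(np.hypot(c[0],c[1]),-c[2]);ph=np.array([c[0],-c[1]])/np.hypot(c[0],c[1]);return np.array([m['cx'],m['cy']])+m['fx']*th*ph
    c=R.from_quat(m['rotation']).inv().apply(P-m['position']);return np.array([m['cx']+m['fx']*c[0]/-c[2],m['cy']-m['fy']*c[1]/-c[2]])
def meet(rays):
    A=np.zeros((3,3));b=np.zeros(3)
    for o,d in rays:
        d=d/np.linalg.norm(d);M=np.eye(3)-np.outer(d,d);A+=M;b+=M@o
    return np.linalg.solve(A,b)
def crop(src,dst,u0,v0,u1,v1,s):
    im=cv2.imread(src)[v0:v1,u0:u1];cv2.imwrite(dst,cv2.resize(im,None,fx=s,fy=s,interpolation=cv2.INTER_CUBIC))
E
python3 - <<'E'
from h import *
crop("pics/side0.png","pics/c1.png",160,130,360,280,4)
crop("pics/scene0.png","pics/c2.png",200,120,390,260,4)
crop("pics/wrist0.png","pics/c3.png",90,120,340,384,2)
D=np.load("pics/side0.npy")
for u,v in[(228,203),(215,252),(243,240),(295,165),(205,245),(240,198)]: print(u,v,dep("side",u,v,D).round(4))
E
```

```text
228 203 [ 0.5726 -0.1654  0.0504]
215 252 [0.629  0.0412 0.1053]
243 240 [ 5.496e-01 -7.010e-02  4.000e-04]
295 165 [ 0.3336 -0.338   0.0083]
205 245 [ 0.6495 -0.059   0.0173]
240 198 [ 0.533  -0.2096  0.0208]
```

View pics/c1.png

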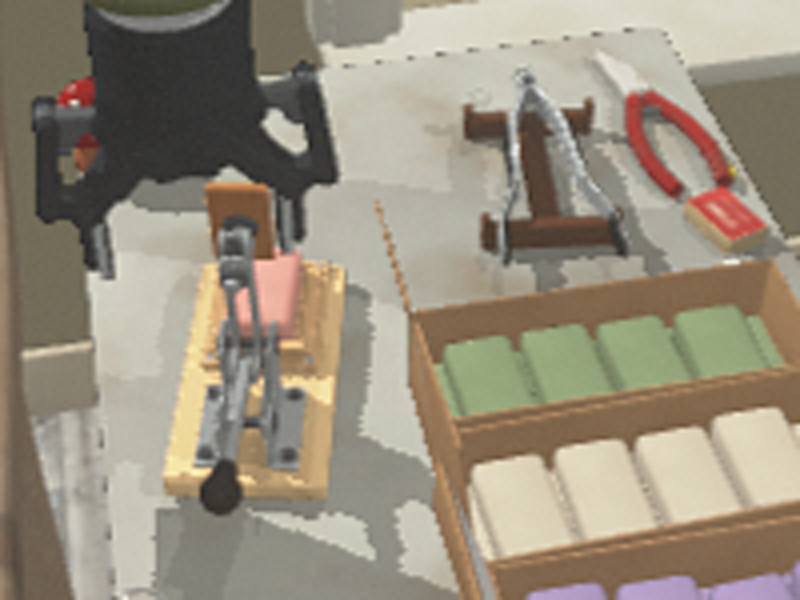

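View pics/c2.png

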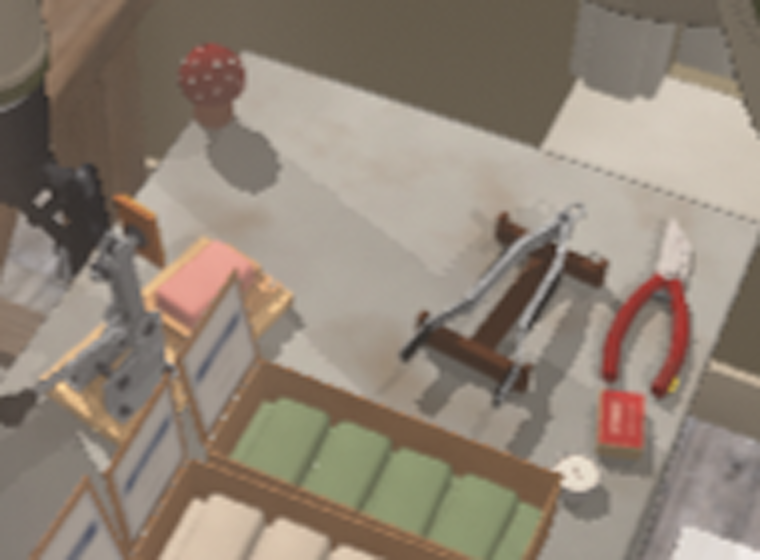

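View pics/c3.png

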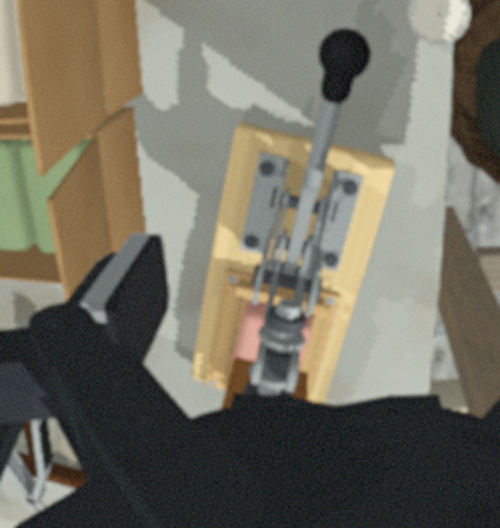

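```bash
python3 - <<'E'
from h import *
np.set_printoptions(precision=4,suppress=True)
o=get_obs();pose=(o['position'],o['ee_rot'])
for n,l in(("wrist",[(209,182.5),(287.5,200),(187.5,309)]),("side",[(201.2,252),(242,254),(246.5,196.5)]),):
    for u,v in l: print(n,u,v,onz(n,u,v,.018,pose))
# knob dark mask wrist
im=cv2.imread("pics/wrist0.png");
m=(im.max(2)<50).astype(np.uint8);m[:,:230]=0;m[:,300:]=0;m[190:]=0;m[:120]=0
ys,xs=np.nonzero(m);print("knob w",xs.min(),xs.max(),ys.min(),ys.max(),len(xs))
im=cv2.imread("pics/side0.png")
m=(im.max(2)<60).astype(np.uint8);m[:240]=0;m[265:]=0;m[:,:205]=0;m[:,230:]=0
ys,xs=np.nonzero(m);print("knob s",xs.min(),xs.max(),ys.min(),ys.max(),len(xs))
k1=(262,146);k2=((xs.min()+xs.max())/2,ys.max()-5)
for z in(.09,.094,.1):print(z,onz("wrist",*k1,z,pose),onz("side",*k2,z))
print(meet([ray("wrist",*k1,pose),ray("side",*k2)]))
# tongs rest: side pts
D=np.load("pics/side0.npy");S=np.load("pics/scene0.npy")
def c1(x,y):return 160+x/4,130+y/4
def c2(x,y):return 200+x/4,120+y/4
for nm,a,b,z in[("head",(523,78),(572,213),.03),("ltip",(505,255),(405,352),.03),("rtip",(624,248),(500,400),.03)]:
    print(nm,onz("side",*c1(*a),z),onz("scene",*c2(*b),z),meet([ray("side",*c1(*a)),ray("scene",*c2(*b))]))
for nm,a in[("rest rear L",(466,105)),("rest rear R",(592,100)),("rest front L",(484,215)),("rest front R",(624,205))]:
    print(nm,onz("side",*c1(*a),.03))
E
```

```text
wrist 209 182.5 [ 0.5635 -0.0207  0.018 ]
wrist 287.5 200 [ 0.6617 -0.0436  0.018 ]
wrist 187.5 309 [ 0.517  -0.2187  0.018 ]
side 201.2 252 [ 0.6612 -0.0377  0.018 ]
side 242 254 [ 0.5621 -0.0107  0.018 ]
side 246.5 196.5 [ 0.5132 -0.2149  0.018 ]
knob w 250 274 135 170 598
knob s 210 219 246 257 51
0.09 [0.6283 0.0334 0.09  ] [0.6298 0.0284 0.09  ]
0.094 [0.6282 0.0339 0.094 ] [0.6299 0.0317 0.094 ]
0.1 [0.6281 0.0347 0.1   ] [0.63   0.0366 0.1   ]
[0.6291 0.0342 0.0971]
head [ 0.3337 -0.393   0.03  ] [ 0.3293 -0.3938  0.03  ] [ 0.3309 -0.4006  0.0234]
ltip [ 0.4022 -0.1898  0.03  ] [ 0.3992 -0.191   0.03  ] [ 0.4005 -0.195   0.0249]
rtip [ 0.3173 -0.1793  0.03  ] [ 0.3125 -0.1799  0.03  ] [ 0.3141 -0.1859  0.0227]
rest rear L [ 0.3875 -0.3676  0.03  ]
rest rear R [ 0.2879 -0.3526  0.03  ]
rest front L [ 0.4062 -0.2351  0.03  ]
rest front R [ 0.3027 -0.2244  0.03  ]
```

```bash
python3 -m crank '0.2 0 0.2 0 0 0.4 85; 0.2 0 0.3 0 0 0.4 85; 0.2 0 0.3 0 0 0.4 85; 0.2 0 0.3 0 0 0.4 85; 0.1 0 0.3 0 0 0.1 85; 0 0 0 0 0 0 85; 0 0 0 0 0 0 85; 0 0 0 0 0 0 85; 0 0 0 0 0 0 85; 0 0 0 0 0 0 85' 40; cat >st.py <<'E'
from h import *
import sys
np.set_printoptions(precision=4,suppress=True)
o=get_obs();p=o['position'];M=R.from_quat(o['ee_rot']).as_matrix()
print(round(o['clock'],2),'tcp',p,'x',M[:,0],'z',M[:,2],'F',o['ft_force'].round(1),'w',round(o['grip_width']*85.4,1),'az',np.degrees(np.arctan2(M[0,0],M[1,0])).round(2))
O=np.array([.5985,-.0945,0]);a=np.radians(13.4);X=np.array([np.sin(a),np.cos(a),0]);Y=np.array([-np.cos(a),np.sin(a),0])
d=p+M[:,2]*.054-O;print('grasp pt in press mm',np.array([d@X,d@Y,d[2]])*1000)
if len(sys.argv)>1:
    t=np.array(eval(sys.argv[1]));print('tool units to TCP target',M.T@(t-p)/.04)
E
python3 st.py "[.629,.035,.149]"
```

```text
clock: 1.15
position: [0.6284, 0.0347, 0.2452]
ee_rot: [0.788, 0.616, -0.001, -0.0]
ft_force: [0.3, -0.1, -0.1]
grip_width: 1.0
1.15 tcp [0.6284 0.0347 0.2452] x [ 0.2423  0.9702 -0.0015] z [-0.0018 -0.0011 -1.    ] F [ 0.3 -0.1 -0.1] w 85.4 az 14.02
grasp pt in press mm [132.5392   0.9334 191.1994]
tool units to TCP target [0.0143 0.0162 2.4049]
```

```bash
python3 - <<'E'
from h import *
for n in("side","wrist"):
    p,d=camera(n);cv2.imwrite(f"pics/{n}1.png",p[:,:,::-1]);np.save(f"pics/{n}1.npy",d)
crop("pics/side1.png","pics/d1.png",170,150,330,270,5)
E
```

```text
(no output)
```

View pics/d1.png

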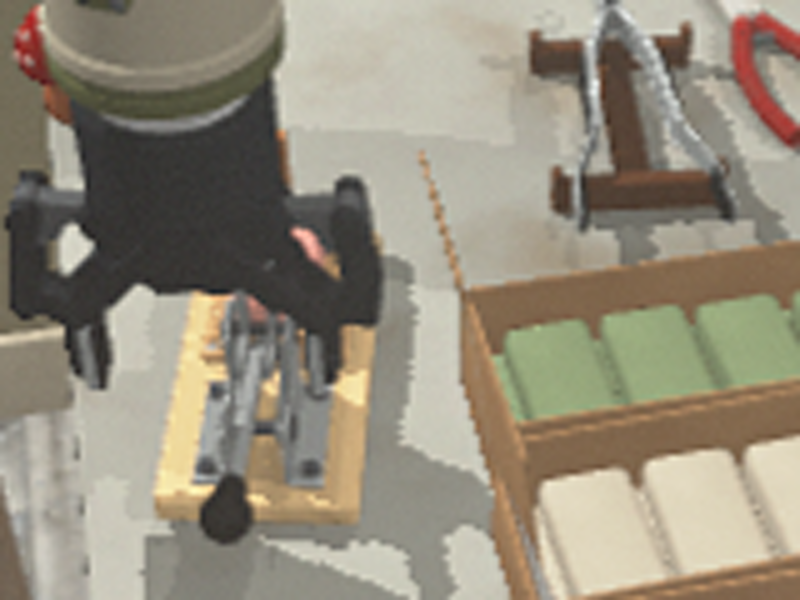

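View pics/wrist1.png

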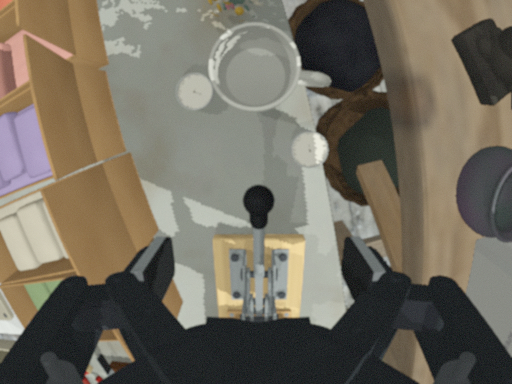

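```bash
python3 - <<'E'
from h import *
np.set_printoptions(precision=4,suppress=True)
o=get_obs();pose=(o['position'],o['ee_rot']);D=np.load("pics/wrist1.npy")
im=cv2.imread("pics/wrist1.png");m=(im.max(2)<45);m[:,:235]=0;m[:,285:]=0;m[225:]=0;m[:170]=0
ys,xs=np.nonzero(m);print(xs.min(),xs.max(),ys.min(),ys.max())
for v in (195,199,202): print(onz("wrist",259,v,.094,pose))
print(onz("wrist",214,236,.018,pose),onz("wrist",305,236,.018,pose))
for u,v in[(118,155),(128,160),(150,215),(160,240),(178,300),(180,310)]: print(u,v,D[v,u],dep("wrist",u,v,D,pose))
E
```

```text
244 272 186 224
[0.6293 0.0372 0.094 ]
[0.6285 0.0341 0.094 ]
[0.6279 0.0317 0.094 ]
[ 0.5645 -0.0187  0.018 ] [ 0.662  -0.0432  0.018 ]
118 155 0.31561542 [0.4768 0.0959 0.0007]
128 160 0.30182412 [0.4952 0.0875 0.016 ]
150 215 0.32865065 [0.495  0.0189 0.0071]
160 240 0.13170326 [0.5864 0.0566 0.1951]
178 300 0.35346752 [ 0.4895 -0.0972  0.0137]
180 310 0.35040545 [ 0.4893 -0.1089  0.0201]
```

```bash
sed -i 's/O=np.array.*a=np.radians(13.4)/O=np.array([.5968,-.0945,0]);a=np.radians(14.0)/' st.py
python3 -m crank '0 0 0.4 0 0 0 60; 0 0 0.4 0 0 0 60; 0 0 0.4 0 0 0 60; 0 0 0.4 0 0 0 60; 0 0 0.4 0 0 0 60; 0 0 0.3 0 0 0 60; 0 0 0.1 0 0 0 45; 0 0 0 0 0 0 30; 0 0 0 0 0 0 20; 0 0 0 0 0 0 20' 30; python3 st.py "[.6282,.0345,.148]"
```

```text
clock: 2.25
position: [0.6296, 0.0342, 0.1491]
ee_rot: [0.788, 0.615, 0.001, 0.001]
ft_force: [-1.8, -0.1, -0.3]
grip_width: 0.269
2.25 tcp [0.6296 0.0342 0.1491] x [0.2424 0.9702 0.0001] z [ 0.0026 -0.0005 -1.    ] F [-1.8 -0.1 -0.3] w 23.0 az 14.03
grasp pt in press mm [132.8466  -0.7856  95.125 ]
tool units to TCP target [-0.0019 -0.0347  0.028 ]
```

```bash
python3 -m crank '-0.02 0 -0.27 0 0 0 15; -0.05 0 -0.28 0 0 0 15; -0.15 0 -0.38 0 0 0 15; -0.2 0 -0.4 0 0 0 15; -0.28 0 -0.4 0 0 0 15; -0.34 0 -0.38 0 0 0 15; 0 0 0 0 0 0 15; 0 0 0 0 0 0 15; 0 0 0 0 0 0 15; 0 0 0 0 0 0 15'; python3 st.py
```

```text
clock: 3.25
position: [0.617, -0.0157, 0.2452]
ee_rot: [0.79, 0.613, -0.0, 0.003]
ft_force: [-1.4, -1.2, -4.4]
grip_width: 0.269
3.25 tcp [ 0.617  -0.0157  0.2452] x [ 0.2481  0.9687 -0.0046] z [ 0.0034 -0.0056 -1.    ] F [-1.4 -1.2 -4.4] w 22.9 az 14.37
grasp pt in press mm [ 81.053   -0.7665 191.2356]
```

```bash
python3 -m crank '-0.3 0 -0.15 0 0 0 15; -0.35 0 -0.15 0 0 0 15; -0.38 0 -0.12 0 0 0 15; -0.38 0 -0.07 0 0 0 15; -0.3 0 -0.02 0 0 0 15; -0.2 0 0 0 0 0 15; 0 0 0 0 0 0 15; 0 0 0 0 0 0 15; 0 0 0 0 0 0 15; 0 0 0 0 0 0 15'; python3 st.py
```

```text
clock: 4.25
position: [0.5978, -0.0926, 0.2708]
ee_rot: [0.789, 0.615, 0.003, 0.003]
ft_force: [-2.7, 3.1, 3.1]
grip_width: 0.267
4.25 tcp [ 0.5978 -0.0926  0.2708] x [0.2446 0.9696 0.0015] z [ 0.009  -0.0008 -1.    ] F [-2.7  3.1  3.1] w 22.8 az 14.16
grasp pt in press mm [  2.1989  -0.9654 216.7531]
```

```bash
python3 -m crank '-0.2 0 0 0 0 0 15; -0.2 0 0.02 0 0 0 15; -0.2 0 0.02 0 0 0 15; -0.15 0 0.02 0 0 0 15; -0.12 0 0 0 0 0 15; -0.1 0 0 0 0 0 15; -0.1 0 0 0 0 0 15; -0.1 0 0 0 0 0 15; -0.1 0 0 0 0 0 15; -0.1 0 0 0 0 0 15'; python3 st.py
```

```text
clock: 5.25
position: [0.5901, -0.1228, 0.2676]
ee_rot: [0.781, 0.625, 0.017, -0.007]
ft_force: [0.5, 15.6, 3.1]
grip_width: 0.27
5.25 tcp [ 0.5901 -0.1228  0.2676] x [0.2191 0.9751 0.0348] z [ 0.0174  0.0317 -0.9993] F [ 0.5 15.6  3.1] w 23.0 az 12.66
grasp pt in press mm [-27.1694  -0.8591 213.6736]
```

```bash
python3 -m crank '-0.1 0 0 0 0 0 15; -0.1 0 0 0 0 0 15; -0.1 0 0 0 0 0 15; -0.1 0 0 0 0 0 15; 0 0 0 0 0 0 15; 0 0 0 0 0 0 15; 0 0 0 0 0 0 15; 0 0 0 0 0 0 15; 0 0 0 0 0 0 15; 0 0 0 0 0 0 15'; python3 st.py; python3 - <<'E'
from h import *
for n in("side","scene"):
    p,d=camera(n);cv2.imwrite(f"pics/{n}2.png",p[:,:,::-1]);np.save(f"pics/{n}2.npy",d)
a=cv2.imread("pics/side2.png")[130:280,150:290];b=cv2.imread("pics/scene2.png")[140:290,180:320]
cv2.imwrite("pics/e.png",np.hstack([cv2.resize(x,(400,428)) for x in(a,b)]))
E
```

```text
clock: 6.25
position: [0.5903, -0.1218, 0.268]
ee_rot: [0.776, 0.63, 0.027, -0.015]
ft_force: [-2.2, 4.7, 3.5]
grip_width: 0.265
6.25 tcp [ 0.5903 -0.1218  0.268 ] x [0.2042 0.9771 0.0601] z [ 0.0233  0.0565 -0.9981] F [-2.2  4.7  3.5] w 22.7 az 11.8
grasp pt in press mm [-24.8329  -0.8022 214.0654]
```

View pics/e.png

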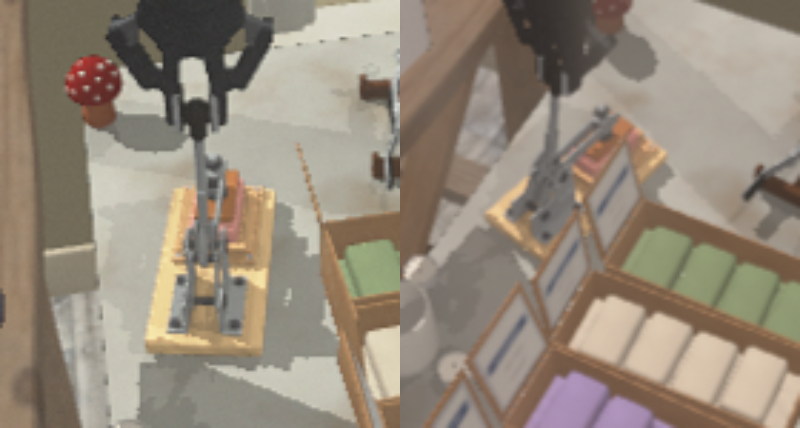

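```bash
cat >>st.py <<'E'
AZ=float(sys.argv[2]) if len(sys.argv)>2 else 14.0
b=np.radians(AZ);Md=np.array([[np.sin(b),np.cos(b),0],[np.cos(b),-np.sin(b),0],[0,0,-1.]]).T
print('turn units to az',AZ,R.from_matrix(M.T@Md).as_rotvec(degrees=True)/8)
E
python3 st.py; python3 -m crank '0.2 0 0 0 0 0 15; 0.2 0 0 0 0 0 15; 0.2 0 0 0 0 0 15; 0.2 0 0 0 0 0 15; 0.2 0 0 0 0 0 15; 0.2 0 0.04 0 0 0 15; 0.2 0 0.05 0 0 0 15; 0.2 0 0.06 0 0 0 15; 0 0 0 0 0 0 15; 0 0 0 0 0 0 15'; python3 st.py
```

```text
6.35 tcp [ 0.5903 -0.1219  0.2679] x [0.2042 0.9771 0.0601] z [ 0.0233  0.0565 -0.9981] F [-2.1  6.2  2.4] w 22.6 az 11.81
grasp pt in press mm [-24.8452  -0.8052 214.0392]
turn units to az 14.0 [ 0.0723 -0.4318  0.2716]
clock: 7.35
position: [0.6043, -0.062, 0.2648]
ee_rot: [0.778, 0.628, 0.024, -0.011]
ft_force: [-1.1, -3.1, 0.4]
grip_width: 0.271
7.35 tcp [ 0.6043 -0.062   0.2648] x [0.211  0.9761 0.0514] z [ 0.024   0.0474 -0.9986] F [-1.1 -3.1  0.4] w 23.1 az 12.2
grasp pt in press mm [ 36.1722  -0.0845 210.9213]
turn units to az 14.0 [ 0.0907 -0.3701  0.223 ]
```

```bash
python3 -m crank '0.3 0 0.12 0.02 -0.09 0.05 15; 0.35 0 0.18 0.02 -0.09 0.05 15; 0.35 0 0.25 0.02 -0.09 0.05 15; 0.32 0 0.3 0.02 -0.09 0.05 15; 0 0 0 0 0 0 15; 0 0 0 0 0 0 15; 0 0 0 0 0 0 15; 0 0 0 0 0 0 15; 0 0 0 0 0 0 15; 0 0 0 0 0 0 15'; python3 st.py
```

```text
clock: 8.35
position: [0.6178, -0.0114, 0.2369]
ee_rot: [0.789, 0.615, 0.004, 0.002]
ft_force: [-1.0, 1.2, 1.3]
grip_width: 0.267
8.35 tcp [ 0.6178 -0.0114  0.2369] x [0.2443 0.9697 0.004 ] z [ 0.0077  0.0022 -1.    ] F [-1.   1.2  1.3] w 22.8 az 14.14
grasp pt in press mm [ 85.9652  -0.6804 182.9084]
turn units to az 14.0 [ 0.0495 -0.0283 -0.0175]
```

```bash
python3 -m crank '0.3 0 0.3 0 0 0 15; 0.3 0 0.35 0 0 0 15; 0.22 0 0.35 0 0 0 15; 0.18 0 0.35 0 0 0 15; 0.12 0 0.35 0 0 0 15; 0.05 0 0.3 0 0 0 15; 0 0 0.15 0 0 0 15; 0 0 0.05 0 0 0 15; 0 0 0 0 0 0 15; 0 0 0 0 0 0 15'; python3 st.py
```

```text
clock: 9.35
position: [0.6318, 0.0359, 0.1454]
ee_rot: [0.789, 0.614, 0.005, 0.002]
ft_force: [-7.8, 0.8, 9.1]
grip_width: 0.267
9.35 tcp [0.6318 0.0359 0.1454] x [0.2465 0.9691 0.005 ] z [ 0.0109  0.0024 -0.9999] F [-7.8  0.8  9.1] w 22.8 az 14.27
grasp pt in press mm [135.2475  -2.9754  91.4528]
turn units to az 14.0 [ 0.0712 -0.0356 -0.034 ]
```

```bash
python3 -m crank '0 0 0 0 0 0 50; 0 0 0 0 0 0 50; 0 0 0 0 0 0 60; 0 0 -0.3 0 0 0 60; 0 0 -0.6 0 0 0 60; 0 0 -0.8 0 0 0 60; 0 0 -0.9 0 0 0 60; 0 0 -0.9 0 0 0 60; 0 0 -0.6 0 0 0 60; 0 0 0 0 0 0 60'; python3 st.py;  python3 - <<'E'
from h import *
o=get_obs();print(o['position'],o['ee_rot'])
for n in("side","scene","wrist"):
    p,d=camera(n);cv2.imwrite(f"pics/{n}3.png",p[:,:,::-1]);np.save(f"pics/{n}3.npy",d)
crop("pics/side3.png","pics/f1.png",150,130,350,280,4)
crop("pics/scene3.png","pics/f2.png",200,130,380,260,4)
E
```

```text
clock: 10.35
position: [0.6308, 0.0334, 0.3203]
ee_rot: [0.79, 0.613, 0.007, 0.004]
ft_force: [0.3, 0.0, 0.7]
grip_width: 0.702
10.35 tcp [0.6308 0.0334 0.3203] x [0.2491 0.9685 0.0063] z [ 0.0172  0.0021 -0.9998] F [0.3 0.  0.7] w 60.0 az 14.42
grasp pt in press mm [132.6497  -2.9572 266.336 ]
turn units to az 14.0 [ 0.1159 -0.045  -0.0531]
[0.63082985 0.03337976 0.32032783] [0.79025711 0.61271394 0.00745675 0.00444211]
```

View pics/f1.png

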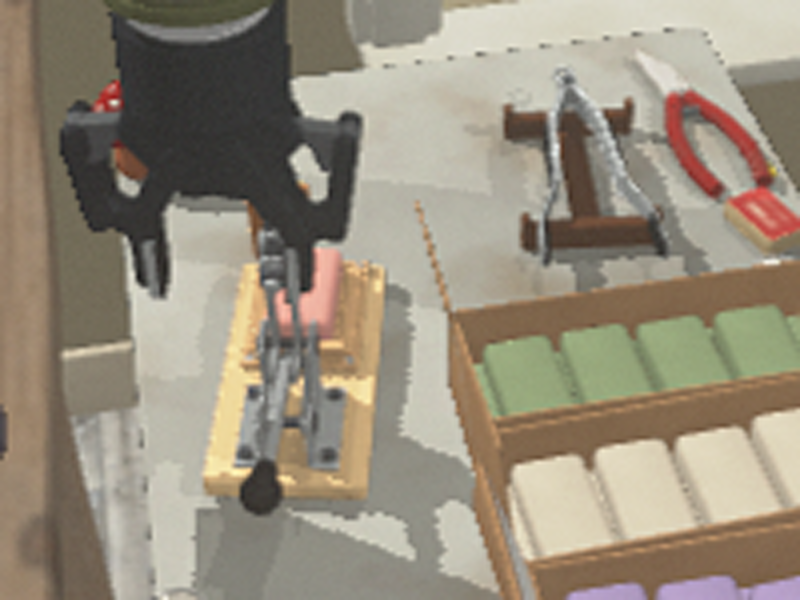

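View pics/f2.png

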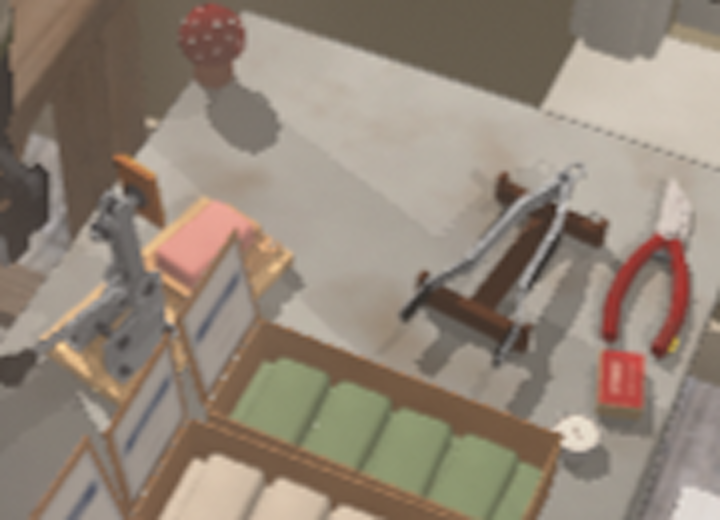

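View pics/wrist3.png

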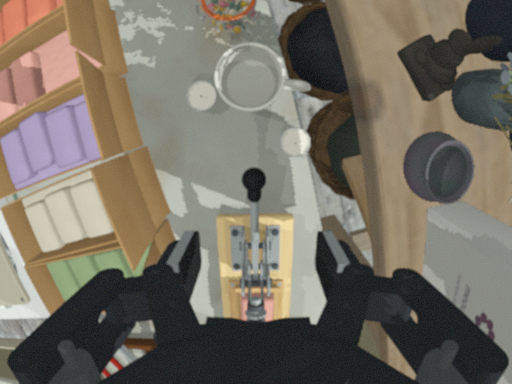

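```bash
python3 -m crank '-0.4 0 0 0.02 0 -0.01 85; -0.8 0 0 0.02 0 -0.01 85; -0.9 0 0 0.02 0 -0.01 85; -0.9 0 0 0.02 0 -0.01 85; -0.9 0 0 0.02 0 -0.01 85; -0.9 0 0 0.02 0 0 85; -0.9 0 0 0 0 0 85; -0.9 0 0 0 0 0 85; -0.6 0 0 0 0 0 85; 0 0 0 0 0 0 85'; python3 st.py;  python3 - <<'E'
from h import *
o=get_obs();np.save("pics/pose4.npy",np.r_[o['position'],o['ee_rot']])
for n in("wrist",):
    p,d=camera(n);cv2.imwrite(f"pics/{n}4.png",p[:,:,::-1]);np.save(f"pics/{n}4.npy",d)
E
```

```text
clock: 11.5
position: [0.5461, -0.2666, 0.301]
ee_rot: [0.789, 0.614, -0.01, -0.012]
ft_force: [-0.1, -0.7, 0.7]
grip_width: 0.998
11.5 tcp [ 0.5461 -0.2666  0.301 ] x [ 0.2461  0.9692 -0.0007] z [-0.0303  0.0069 -0.9995] F [-0.1 -0.7  0.7] w 85.3 az 14.25
grasp pt in press mm [-179.244     9.2025  247.0107]
turn units to az 14.0 [-0.2225  0.0048 -0.0309]
```

View pics/wrist4.png

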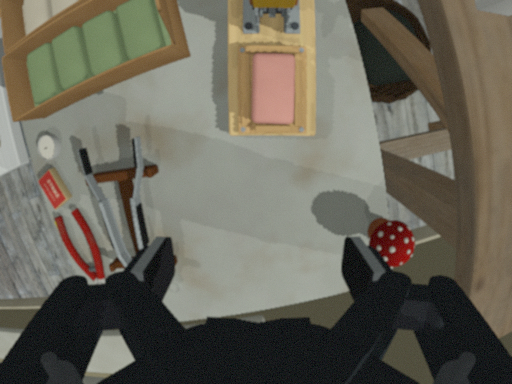

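```bash
python3 - <<'E'
from h import *
np.set_printoptions(precision=4,suppress=True)
a=np.load("pics/pose4.npy");pose=(a[:3],a[3:]);im=cv2.imread("pics/wrist4.png");D=np.load("pics/wrist4.npy")
h=cv2.cvtColor(im,cv2.COLOR_BGR2HSV);roi=np.zeros(im.shape[:2],np.uint8)
m=((h[...,0]<8)|(h[...,0]>172))&(h[...,1]>60)&(h[...,2]>120);roi[30:140,230:315]=m[30:140,230:315]
c=max(cv2.findContours(roi,0,2)[0],key=cv2.contourArea);c=c[:,0,:]
P=np.array([onz("wrist",u,v,.049,pose)[:2] for u,v in c]).astype(np.float32)
(r)=cv2.minAreaRect(P*1000);print(r, cv2.boxPoints(r)/1000)
print("depth soap top",dep("wrist",275,85,D,pose))
crop("pics/wrist4.png","pics/g1.png",10,110,190,290,4)
crop("pics/wrist4.png","pics/g2.png",210,0,330,150,4)
for u,v in[(230,134),(315,135)]:print('board front',onz("wrist",u,v,.018,pose))
print('toad',onz('wrist',393,243,.06,pose))
E
```

```text
((576.328125, -179.4453125), (76.57561492919922, 44.07350158691406), 75.60694885253906) [[ 0.5455 -0.2111]
 [ 0.5882 -0.222 ]
 [ 0.6072 -0.1478]
 [ 0.5645 -0.1369]]
depth soap top [ 0.5794 -0.1772  0.0497]
board front [ 0.5149 -0.2184  0.018 ]
board front [ 0.6132 -0.2437  0.018 ]
toad [ 0.6792 -0.3878  0.06  ]
```

View pics/g1.png

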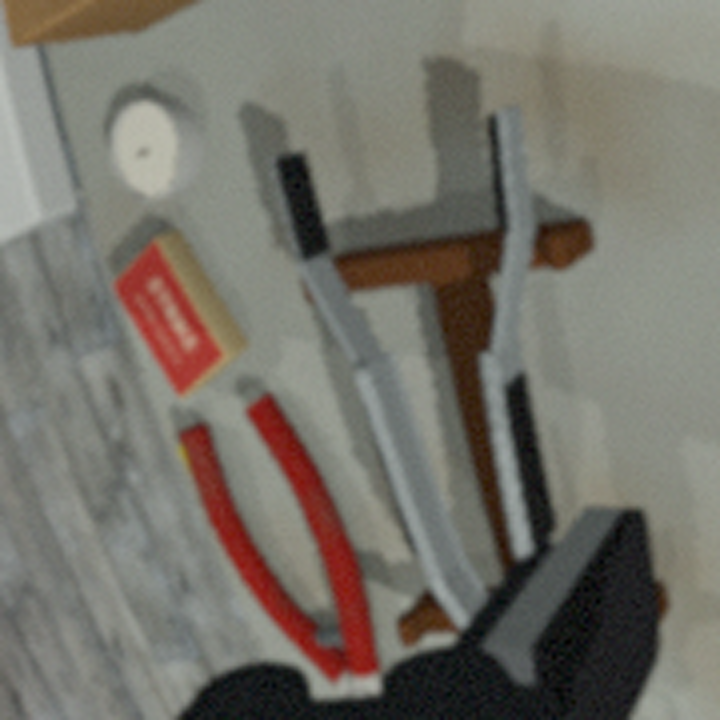

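View pics/g2.png

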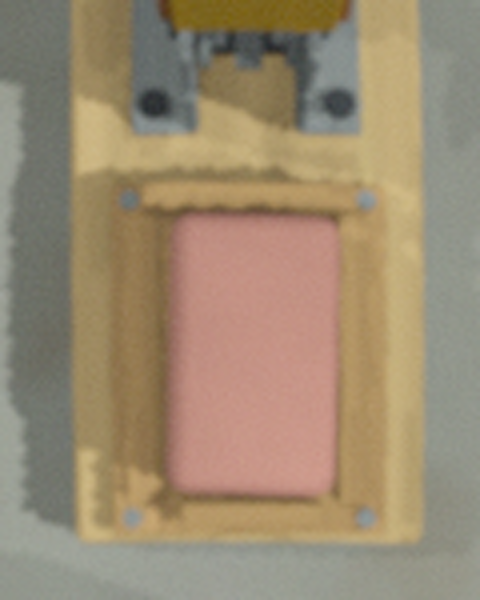

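```bash
python3 -m crank '-0.4 -0.4 0 -0.05 0 0 85; -0.7 -0.7 0 -0.05 0 0 85; -0.8 -0.8 0 -0.05 0 0 85; -0.8 -0.8 0 0 0 0 85; -0.8 -0.8 0 0 0 0 85; -0.6 -0.6 0 0 0 -0.2 85; -0.3 -0.3 0 0 0 -0.3 85; 0 0 0 0 0 -0.3 85; 0 0 0 0 0 0 85; 0 0 0 0 0 0 85'; python3 st.py "[.33,-.40,.3]" 7.3;  python3 - <<'E'
from h import *
o=get_obs();np.save("pics/pose5.npy",np.r_[o['position'],o['ee_rot']])
for n in("wrist",):
    p,d=camera(n);cv2.imwrite(f"pics/{n}5.png",p[:,:,::-1]);np.save(f"pics/{n}5.npy",d)
E
```

```text
clock: 12.55
position: [0.3251, -0.3901, 0.2961]
ee_rot: [0.749, 0.663, -0.002, -0.01]
ft_force: [-0.3, -0.6, 0.2]
grip_width: 0.996
12.55 tcp [ 0.3251 -0.3901  0.2961] x [0.1211 0.9926 0.0111] z [-0.0166  0.0132 -0.9998] F [-0.3 -0.6  0.2] w 85.0 az 6.96
grasp pt in press mm [-352.0772  193.1419  242.1468]
tool units to TCP target [-0.2297  0.1493 -0.1019]
turn units to az 7.3 [-0.13   -0.0788  0.0438]
```

View pics/wrist5.png

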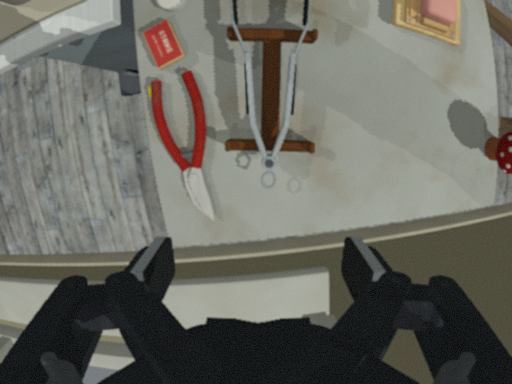

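```bash
python3 - <<'E'
from h import *
np.set_printoptions(precision=4,suppress=True)
crop("pics/wrist5.png","pics/i1.png",210,0,340,200,4)
E
```

```text
(no output)
```

View pics/i1.png

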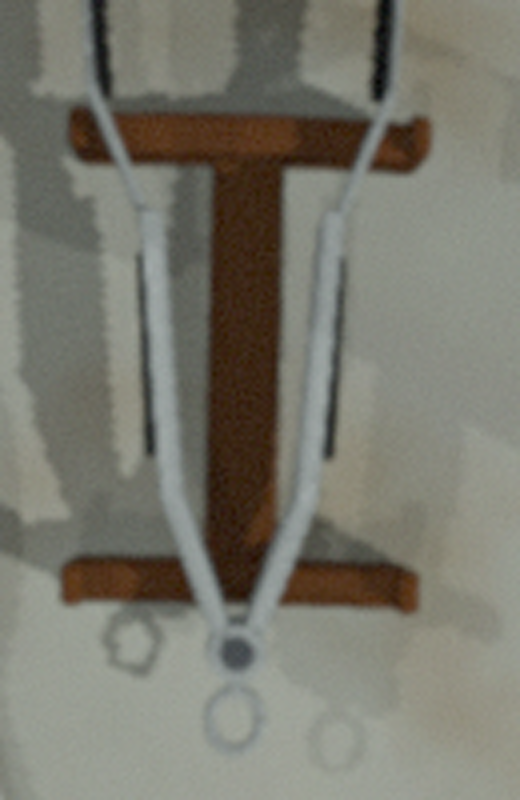

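```bash
python3 - <<'E'
from h import *
np.set_printoptions(precision=4,suppress=True)
a=np.load("pics/pose5.npy");pose=(a[:3],a[3:])
w=lambda x,y,z:onz("wrist",210+x/4,y/4,z,pose)
hd=w(238,652,.035)
sl=[w(138,258,.038),w(149,455,.038)];sr=[w(346,260,.038),w(335,457,.038)]
print('head',hd,sl,sr)
mid=np.mean(sl+sr,0);print('grip mid',mid,'dist head',np.linalg.norm((mid-hd)[:2]),'az',np.degrees(np.arctan2(*(mid-hd)[:2])))
print('widths',np.linalg.norm(sl[0]-sr[0]),np.linalg.norm(sl[1]-sr[1]),'sleeve len',np.linalg.norm(sl[0]-sl[1]))
r=[w(75,155,.03),w(428,160,.03),w(68,570,.03),w(414,580,.03)]
f=(r[0]+r[1])/2;b=(r[2]+r[3])/2;print('rest',f,b,np.degrees(np.arctan2(*(f-b)[:2])))
# tips from wrist4
a=np.load("pics/pose4.npy");p4=(a[:3],a[3:]);q=lambda x,y,z:onz("wrist",10+x/4,110+y/4,z,p4)
t=[q(290,205,.038),q(505,160,.038)];print('tips',t)
D=np.load("pics/wrist5.npy")
for x,y in[(155,300),(325,300),(238,652)]:print(dep("wrist",int(210+x/4),int(y/4),D,pose))
g=w(240,680,.03)
E
```

```text
head [ 0.3346 -0.3803  0.035 ] [array([ 0.3206, -0.267 ,  0.038 ]), array([ 0.3168, -0.3221,  0.038 ])] [array([ 0.377 , -0.2739,  0.038 ]), array([ 0.3675, -0.3284,  0.038 ])]
grip mid [ 0.3455 -0.2978  0.038 ] dist head 0.08314296640982079 az 7.479366684898807
widths 0.05680301618718253 0.05108427437856512 sleeve len 0.055216405985089
rest [ 0.3558 -0.2388  0.03  ] [ 0.3383 -0.3588  0.03  ] 8.290509468150521
tips [array([ 0.318 , -0.1951,  0.038 ]), array([ 0.4014, -0.2043,  0.038 ])]
[ 0.323  -0.2796  0.0406]
[ 0.3692 -0.285   0.0413]
[ 0.3341 -0.3787  0.0437]
```

```bash
python3 -m crank '0.5 0.1 0 -0.05 -0.03 0.02 72; 0.6 0.1 0.3 -0.05 -0.03 0.02 72; 0.6 0.05 0.5 -0.04 -0.02 0.03 72; 0.4 0 0.5 0 0 0 72; 0.2 0 0.5 0 0 0 72; 0 0 0.4 0 0 0 72; 0 0 0.2 0 0 0 72; 0 0 0 0 0 0 72; 0 0 0 0 0 0 72; 0 0 0 0 0 0 72'; python3 st.py "[.3457,-.2965,.083]" 7.6
```

```text
clock: 13.6
position: [0.3524, -0.2918, 0.1974]
ee_rot: [0.75, 0.661, 0.001, 0.001]
ft_force: [0.2, -0.7, -0.2]
grip_width: 0.837
13.6 tcp [ 0.3524 -0.2918  0.1974] x [ 0.1261  0.992  -0.0005] z [ 0.0028 -0.0009 -1.    ] F [ 0.2 -0.7 -0.2] w 71.5 az 7.24
grasp pt in press mm [-250.5945  189.2201  143.3953]
tool units to TCP target [-0.1356 -0.1604  2.8595]
turn units to az 7.6 [0.021  0.0035 0.0444]
```

```bash
python3 -m crank '-0.14 -0.16 0.2 0.02 0 0.04 72; 0 0 0.4 0 0 0 72; 0 0 0.4 0 0 0 72; 0 0 0.4 0 0 0 72; 0 0 0.2 0 0 0 72; 0 0 0 0 0 0 72; 0 0 0 0 0 0 72; 0 0 0 0 0 0 72; 0 0 0 0 0 0 72; 0 0 0 0 0 0 72'; python3 st.py "[.3457,-.2965,.083]" 7.6;python3 - <<'E'
from h import *
o=get_obs();np.save("pics/pose6.npy",np.r_[o['position'],o['ee_rot']])
for n in("wrist","side"):
    p,d=camera(n);cv2.imwrite(f"pics/{n}6.png",p[:,:,::-1])
crop("pics/side6.png","pics/j1.png",240,120,360,210,6)
E
```

```text
clock: 14.6
position: [0.3444, -0.3016, 0.1345]
ee_rot: [0.754, 0.657, 0.0, 0.004]
ft_force: [0.4, -0.1, -0.3]
grip_width: 0.845
14.6 tcp [ 0.3444 -0.3016  0.1345] x [ 0.1375  0.9905 -0.0049] z [ 0.006  -0.0057 -1.    ] F [ 0.4 -0.1 -0.3] w 72.1 az 7.9
grasp pt in press mm [-262.211   194.4332   80.55  ]
tool units to TCP target [0.1364 0.0065 1.2881]
turn units to az 7.6 [ 0.0481  0.035  -0.0375]
```

View pics/wrist6.png

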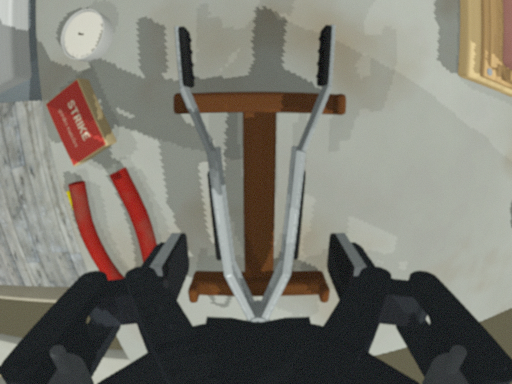

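View pics/j1.png

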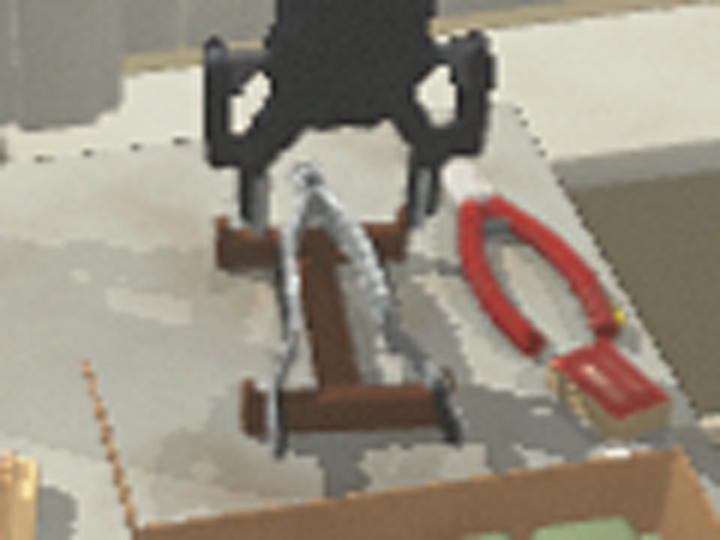

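```bash
python3 - <<'E'
from h import *
np.set_printoptions(precision=4,suppress=True)
crop("pics/wrist6.png","pics/k1.png",160,10,350,330,2.5) if 0 else crop("pics/wrist6.png","pics/k1.png",165,150,345,330,4)
a=np.load("pics/pose6.npy");pose=(a[:3],a[3:]);w=lambda x,y,z:onz("wrist",x,y,z,pose)
M=R.from_quat(pose[1]).as_matrix()
P={'sl0':w(208,172,.038),'sl1':w(216,258,.038),'sr0':w(306,172,.038),'sr1':w(298,258,.038),'tl':w(186,55,.038),'tr':w(325,55,.038)}
for k,v in P.items(): print(k,v,'tool mm',(M.T@(v-pose[0]))*1000)
E
```

```text
sl0 [ 0.3205 -0.2653  0.038 ] tool mm [ 33.0936 -29.284   96.1933]
sl1 [ 0.3148 -0.3211  0.038 ] tool mm [-22.9395 -27.2417  96.48  ]
sr0 [ 0.3767 -0.2733  0.038 ] tool mm [32.9542 27.4642 96.5757]
sr1 [ 0.3668 -0.3286  0.038 ] tool mm [-23.1799  25.2531  96.8342]
tl [ 0.3186 -0.1966  0.038 ] tool mm [100.8966 -40.6179  95.7869]
tr [ 0.3957 -0.2074  0.038 ] tool mm [100.7798  37.2274  96.311 ]
```

View pics/k1.png

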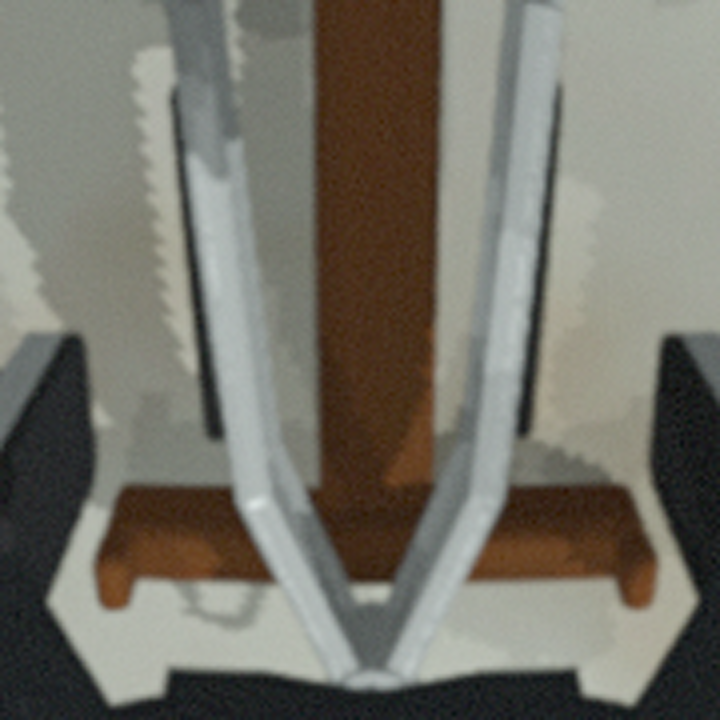

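```bash
python3 -m crank '0.12 -0.02 0 0.04 0.03 -0.05 72; 0 0 0.3 0 0 0 72; 0 0 0.3 0 0 0 72; 0 0 0.3 0 0 0 72; 0 0 0.2 0 0 0 72; 0 0 0.1 0 0 0 72; 0 0 0 0 0 0 72; 0 0 0 0 0 0 72; 0 0 0 0 0 0 72; 0 0 0 0 0 0 72'; python3 st.py "[.3447,-.2970,.083]" 7.5
```

```text
clock: 15.7
position: [0.3439, -0.2957, 0.0815]
ee_rot: [0.751, 0.66, -0.0, -0.0]
ft_force: [0.5, -0.5, 0.4]
grip_width: 0.846
15.7 tcp [ 0.3439 -0.2957  0.0815] x [0.1293 0.9916 0.0002] z [-0.0007  0.0003 -1.    ] F [ 0.5 -0.5  0.4] w 72.2 az 7.43
grasp pt in press mm [-256.4121  196.7399   27.5247]
tool units to TCP target [-0.0292  0.0237 -0.0369]
turn units to az 7.5 [-0.0052 -0.0016  0.0088]
```

```bash
python3 -m crank '0 0.02 0 0 0 0 60; 0 0 0 0 0 0 55; 0 0 0 0 0 0 52; 0 0 0 0 0 0 50; 0 0 0 0 0 0 49; 0 0 0 0 0 0 48; 0 0 0 0 0 0 48; 0 0 0 0 0 0 48; 0 0 0 0 0 0 48; 0 0 0 0 0 0 48' 40; python3 st.py "[.3447,-.2970,.083]" 7.5
```

```text
clock: 16.7
position: [0.3455, -0.2959, 0.0834]
ee_rot: [0.751, 0.66, 0.0, 0.0]
ft_force: [-0.7, 0.8, 2.5]
grip_width: 0.565
16.7 tcp [ 0.3455 -0.2959  0.0834] x [0.1289 0.9917 0.    ] z [ 0.0011 -0.0001 -1.    ] F [-0.7  0.8  2.5] w 48.2 az 7.41
grasp pt in press mm [-256.2331  195.0691   29.4113]
tool units to TCP target [-0.0292 -0.0158  0.0103]
turn units to az 7.5 [ 0.0081 -0.0003  0.0118]
```

```bash
python3 -m crank '0 0 -0.1 0 0 0 48; 0 0 -0.2 0 0 0 48; 0 0 -0.3 0 0 0 48; 0 0 -0.4 0 0 0 48; 0 0 -0.4 0 0 0 48; 0 0 -0.4 0 0 0 48; 0 0 -0.3 0 0 0 48; 0 0 -0.1 0 0 0 48; 0 0 0 0 0 0 48; 0 0 0 0 0 0 48'; python3 st.py "[.3447,-.2970,.083]" 7.5
python3 - <<'E'
from h import *
o=get_obs();np.save("pics/pose7.npy",np.r_[o['position'],o['ee_rot']])
for n in("wrist","side"):
    p,d=camera(n);cv2.imwrite(f"pics/{n}7.png",p[:,:,::-1]);np.save(f"pics/{n}7.npy",d)
crop("pics/side7.png","pics/l1.png",240,90,360,180,6)
E
```

```text
clock: 17.7
position: [0.3453, -0.2964, 0.1803]
ee_rot: [0.752, 0.66, 0.001, 0.002]
ft_force: [-0.5, -0.7, -1.5]
grip_width: 0.565
17.7 tcp [ 0.3453 -0.2964  0.1803] x [ 0.13    0.9915 -0.0018] z [ 0.0043 -0.0024 -1.    ] F [-0.5 -0.7 -1.5] w 48.2 az 7.47
grasp pt in press mm [-256.7631  194.9247  126.2708]
tool units to TCP target [-0.0137 -0.0243  2.4317]
turn units to az 7.5 [0.0329 0.0127 0.0038]
```

View pics/wrist7.png

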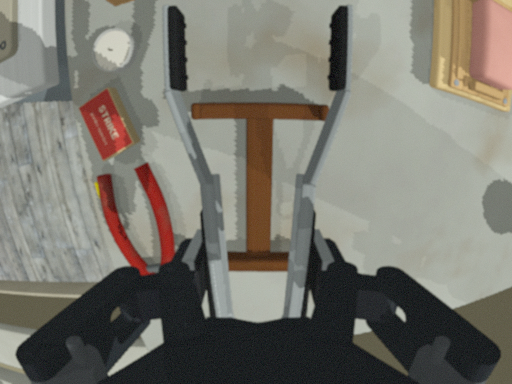

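View pics/l1.png

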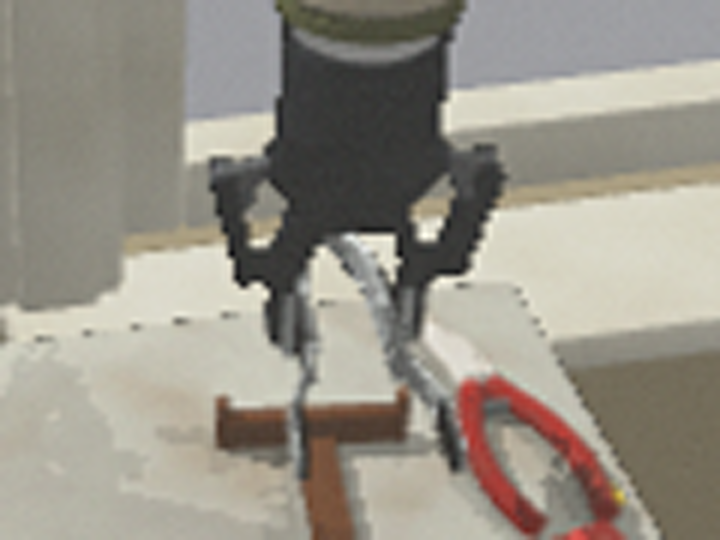

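```bash
cat > tip.py <<'E'
from h import *
import sys
np.set_printoptions(precision=1,suppress=True)
k=sys.argv[1]
a=np.load(f"pics/pose{k}.npy");pose=(a[:3],a[3:]);D=np.load(f"pics/wrist{k}.npy");M=R.from_quat(pose[1]).as_matrix()
for u,v in eval(sys.argv[2]):
    for vv in(v,): print(u,vv,D[vv,u],(M.T@(dep("wrist",u,vv,D,pose)-pose[0]))*1000)
E
python3 tip.py 7 "[(170,50),(171,80),(177,50),(183,50),(345,50),(340,50),(334,50),(338,20),(180,20),(338,80),(178,80),(212,200),(218,240),(304,200),(298,240)]"
```

```text
170 50 0.104234315 [ 93.7 -35.   44.8]
171 80 0.10744833 [ 81.4 -34.5  44.7]
177 50 0.10626161 [ 93.9 -32.7  47. ]
183 50 0.11452258 [ 95.6 -32.4  56.1]
345 50 0.10352941 [93.4 33.4 44. ]
340 50 0.104385264 [93.5 31.6 44.9]
334 50 0.1106712 [94.7 31.  51.8]
338 20 0.10092478 [106.1  31.1  44.9]
180 20 0.104818515 [107.5 -32.3  49.3]
338 80 0.109043285 [81.3 31.2 46.3]
178 80 0.0 [ 68.8  -0.7 -70.6]
212 200 0.11967889 [ 32.7 -19.1  43.6]
218 240 0.12480471 [ 14.8 -17.5  43.9]
304 200 0.119968876 [32.6 18.2 43.9]
298 240 0.12413996 [15.  16.5 43.2]
```

```bash
python3 - <<'E'
from h import *
np.set_printoptions(precision=3,suppress=True)
a=np.load("pics/pose4.npy");pose=(a[:3],a[3:]);D=np.load("pics/wrist4.npy")
pts=[]
for v in range(0,240,3):
    for u in range(0,512,3):
        if D[v,u]>0: pts.append(dep("wrist",u,v,D,pose))
P=np.array(pts)
for y0 in np.arange(-.32,0.0,.03):
    s=P[(P[:,1]>y0)&(P[:,1]<y0+.03)&(P[:,0]>.42)&(P[:,0]<.54)&(P[:,2]>.02)]
    if len(s): print(round(y0,2),len(s),'maxx',s[:,0].max(),'maxz',s[:,2].max(),s[s[:,0].argmax()])
E
```

```text
Traceback (most recent call last):
  File "h.py", line 18, in dep
    m=camera_model(name);H=m['hand_eye'];ax=R.from_quat(pose[1]).as_matrix()@H[:3,:3]@[0,0,-1.]
ValueError: time passes only in moves, steps and waits
```

```bash
sed -i 's/^def ray/import functools\ncamera_model=functools.lru_cache(None)(camera_model)\ndef ray/' h.py; python3 - <<'E'
from h import *
np.set_printoptions(precision=3,suppress=True)
a=np.load("pics/pose4.npy");pose=(a[:3],a[3:]);D=np.load("pics/wrist4.npy")
pts=[]
for v in range(0,240,3):
    for u in range(0,512,3):
        if D[v,u]>0: pts.append(dep("wrist",u,v,D,pose))
P=np.array(pts)
for y0 in np.arange(-.32,0.0,.03):
    s=P[(P[:,1]>y0)&(P[:,1]<y0+.03)&(P[:,0]>.42)&(P[:,0]<.54)&(P[:,2]>.025)]
    if len(s): print(round(y0,2),len(s),'maxx',s[:,0].max(),'maxz',s[:,2].max(),s[s[:,0].argmax()])
E
```

```text
-0.26 5 maxx 0.5047369886546604 maxz 0.24910783789951996 [ 0.505 -0.245  0.247]
-0.23 9 maxx 0.5391644884969096 maxz 0.02905712197455812 [ 0.539 -0.203  0.027]
-0.2 8 maxx 0.5394049826656255 maxz 0.02878571807833219 [ 0.539 -0.175  0.026]
-0.14 2 maxx 0.45071365901652566 maxz 0.03533188470163323 [ 0.451 -0.11   0.035]
-0.11 208 maxx 0.5107341280734111 maxz 0.1735691253747322 [ 0.511 -0.109  0.174]
-0.08 125 maxx 0.4980041542327309 maxz 0.10333556385944026 [ 0.498 -0.076  0.103]
-0.05 78 maxx 0.4902232147706332 maxz 0.05244746060503225 [ 0.49  -0.046  0.041]
-0.02 8 maxx 0.4332323156372455 maxz 0.04983329712750234 [ 0.433 -0.014  0.033]
```

```bash
python3 -m crank '0.05 0.2 0 0 0 0.1 48; 0.1 0.5 0 0 0 0.12 48; 0.15 0.65 0 0 0 0.12 48; 0.2 0.7 0 0 0 0.12 48; 0.2 0.7 0 0 0 0.12 48; 0.2 0.7 0 0 0 0.12 48; 0.2 0.6 0 0 0 0.1 48; 0.1 0.4 0 0 0 0 48; 0 0 0 0 0 0 48; 0 0 0 0 0 0 48'; python3 st.py "[.5542,-.2712,.15]" 14.1
```

```text
clock: 18.8
position: [0.5388, -0.2792, 0.1724]
ee_rot: [0.791, 0.612, -0.0, -0.003]
ft_force: [-1.1, 0.2, -1.5]
grip_width: 0.567
18.8 tcp [ 0.5388 -0.2792  0.1724] x [0.2498 0.9683 0.0028] z [-0.0043  0.004  -1.    ] F [-1.1  0.2 -1.5] w 48.4 az 14.47
grasp pt in press mm [-193.1287   11.8535  118.4455]
tool units to TCP target [0.2892 0.3253 0.5603]
turn units to az 14.1 [-0.0368 -0.0204 -0.0458]
```

```bash
python3 -m crank '0.1 0.1 0 0 0 0 48; 0.1 0.12 0.2 -0.03 -0.02 -0.04 48; 0.1 0.1 0.2 0 0 0 48; 0 0 0.15 0 0 0 48; 0 0 0 0 0 0 48; 0 0 0 0 0 0 48; 0 0 0 0 0 0 48; 0 0 0 0 0 0 48; 0 0 0 0 0 0 48; 0 0 0 0 0 0 48'; python3 st.py "[.5542,-.2712,.15]" 14.1
python3 - <<'E'
from h import *
o=get_obs();np.save("pics/pose8.npy",np.r_[o['position'],o['ee_rot']])
for n in("wrist",):
    p,d=camera(n);cv2.imwrite(f"pics/{n}8.png",p[:,:,::-1]);np.save(f"pics/{n}8.npy",d)
E
```

```text
clock: 19.8
position: [0.5527, -0.271, 0.1482]
ee_rot: [0.79, 0.614, -0.001, -0.001]
ft_force: [-0.6, -0.4, -1.5]
grip_width: 0.563
19.8 tcp [ 0.5527 -0.271   0.1482] x [ 0.2471  0.969  -0.0004] z [-0.0022  0.0002 -1.    ] F [-0.6 -0.4 -1.5] w 48.1 az 14.31
grasp pt in press mm [-181.9031    0.1992   94.1841]
tool units to TCP target [ 0.0033  0.0373 -0.0455]
turn units to az 14.1 [-0.0156  0.0027 -0.0258]
```

View pics/wrist8.png

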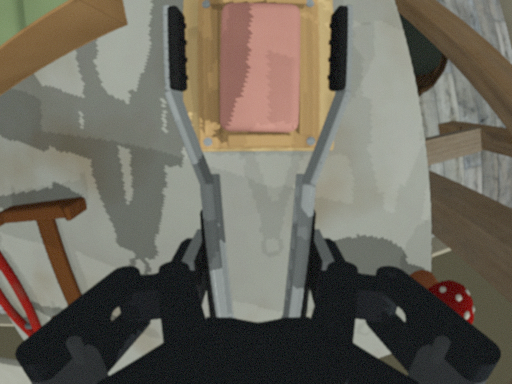

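```bash
python3 tip.py 8 "[(177,50),(172,50),(341,50),(346,50)]"; python3 - <<'E'
from h import *
np.set_printoptions(precision=4,suppress=True)
a=np.load("pics/pose8.npy");pose=(a[:3],a[3:]);im=cv2.imread("pics/wrist8.png");D=np.load("pics/wrist8.npy")
M=R.from_quat(pose[1]).as_matrix()
h=cv2.cvtColor(im,cv2.COLOR_BGR2HSV);roi=np.zeros(im.shape[:2],np.uint8)
m=((h[...,0]<8)|(h[...,0]>172))&(h[...,1]>60)&(h[...,2]>90);roi[0:140,200:318]=m[0:140,200:318]
roi=cv2.morphologyEx(roi,cv2.MORPH_OPEN,np.ones((3,3)))
for v in(20,50,80,110):
    xs=np.nonzero(roi[v])[0];L=onz("wrist",xs.min(),v,.048,pose);Rr=onz("wrist",xs.max()+1,v,.048,pose)
    c=(L+Rr)/2;t=M.T@(np.array([L,Rr,c])-pose[0])*1000;print(v,xs.min(),xs.max(),t[:,:2].round(1),np.linalg.norm(L-Rr))
ys=np.nonzero(roi[:,260])[0];print(ys.min(),ys.max())
for v in(ys.min(),ys.max()+1):
    p=onz("wrist",260,v,.048,pose);print(p,(M.T@(p-pose[0])*1000)[:2])
# soap top depth 
print(dep("wrist",260,60,D,pose))
E
```

```text
177 50 0.10545113 [ 93.6 -32.4  46.1]
172 50 0.10422221 [ 93.5 -34.1  44.8]
341 50 0.1046127 [93.5 32.2 45.1]
346 50 0.104762085 [93.7 34.3 45.4]
20 222 298 [[  53.2  139.5]
 [  -3.6   91.5]
 [ -31.1 -118.2]] 0.04400798560288953
50 222 298 [[  47.5  117.8]
 [  -6.7   78.5]
 [ -26.5 -100.3]] 0.04366534211522694
80 221 298 [[ 42.   97. ]
 [-10.4  66.3]
 [-21.8 -83.2]] 0.04420669283968194
110 221 297 [[ 36.3  76.6]
 [-13.5  54.2]
 [-17.2 -66.4]] 0.04390257525699189
3 128
[ 0.5861 -0.1429  0.048 ] [132.3607   0.8763]
[ 0.5675 -0.2156  0.048 ] [57.2797  0.823 ]
[ 0.5772 -0.1775  0.0511]
```

```bash
python3 - <<'E'
from h import *
np.set_printoptions(precision=1,suppress=True)
a=np.load("pics/pose8.npy");pose=(a[:3],a[3:]);M=R.from_quat(pose[1]).as_matrix()
for v,x0,x1 in((20,222,299),(50,222,299),(80,221,299),(110,221,298)):
    t=[M.T@(onz("wrist",x,v,.048,pose)-pose[0])*1000 for x in(x0,x1)];print(t[0][:2],t[1][:2],((t[0]+t[1])/2)[:2])
E
```

```text
[122.  -20.8] [122.1  23.2] [122.    1.2]
[103.5 -20.7] [103.6  23. ] [103.6   1.1]
[ 85.8 -21.3] [85.9 22.9] [85.8  0.8]
[ 68.5 -21.4] [68.5 22.5] [68.5  0.6]
```

```bash
python3 -m crank '0 0.015 0 -0.015 0 0.04 48; 0 0 0 0 0 0 48; 0 0 0.2 0 0 0 48; 0 0 0.25 0 0 0 48; 0 0 0.25 0 0 0 48; 0 0 0.2 0 0 0 48; 0 0 0.1 0 0 0 48; 0 0 0 0 0 0 48; 0 0 0 0 0 0 48; 0 0 0 0 0 0 48'; python3 st.py "[.5532,-.271,.0915]" 14.5
python3 - <<'E'
from h import *
o=get_obs();np.save("pics/pose9.npy",np.r_[o['position'],o['ee_rot']])
for n in("wrist",):
    p,d=camera(n);cv2.imwrite(f"pics/{n}9.png",p[:,:,::-1]);np.save(f"pics/{n}9.npy",d)
crop("pics/wrist9.png","pics/m.png",150,0,370,200,3.5)
E
```

```text
clock: 20.85
position: [0.5529, -0.2709, 0.1035]
ee_rot: [0.791, 0.611, -0.001, -0.001]
ft_force: [-0.4, -1.0, -0.9]
grip_width: 0.561
20.85 tcp [ 0.5529 -0.2709  0.1035] x [ 0.2529  0.9675 -0.0002] z [-0.0016  0.0002 -1.    ] F [-0.4 -1.  -0.9] w 47.9 az 14.65
grasp pt in press mm [-181.8076    0.0506   49.4573]
tool units to TCP target [-0.      0.0094  0.2989]
turn units to az 14.5 [-0.0118  0.0014 -0.0188]
```

View pics/m.png

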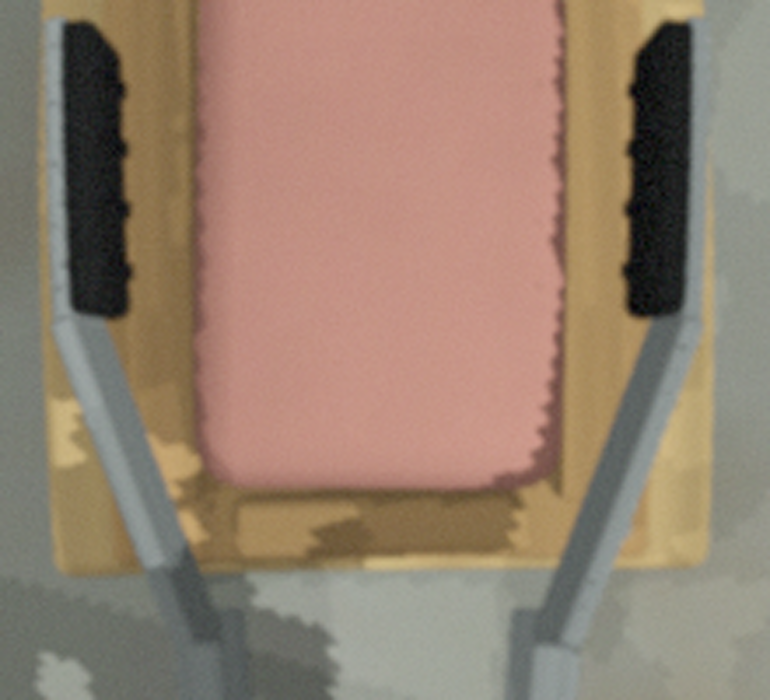

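```bash
python3 -m crank '0 0 0.15 0 0 0 48; 0 0 0.12 0 0 0 48; 0 0 0.02 0 0 0 48; 0 0 0 0 0 0 46; 0 0 0 0 0 0 44; 0 0 0 0 0 0 42; 0 0 0 0 0 0 40; 0 0 0 0 0 0 38; 0 0 0 0 0 0 36; 0 0 0 0 0 0 34' 45; python3 st.py "[.5532,-.271,.0915]" 14.5
```

```text
clock: 21.9
position: [0.5531, -0.2709, 0.0919]
ee_rot: [0.791, 0.611, -0.0, -0.0]
ft_force: [-0.7, 1.1, -1.3]
grip_width: 0.502
21.9 tcp [ 0.5531 -0.2709  0.0919] x [ 0.2528  0.9675 -0.0002] z [-0.0005 -0.0001 -1.    ] F [-0.7  1.1 -1.3] w 42.9 az 14.64
grasp pt in press mm [-181.7686   -0.2941   37.8688]
tool units to TCP target [-0.0011  0.0019  0.0092]
turn units to az 14.5 [-0.0034  0.0014 -0.0179]
```

```bash
python3 -m crank '0 0 0 0 0 0 30; 0 0 0 0 0 0 30; 0 0 0 0 0 0 30; 0 0 0 0 0 0 30; 0 0 0 0 0 0 30; 0 0 0 0 0 0 30; 0 0 0 0 0 0 30; 0 0 0 0 0 0 30; 0 0 0 0 0 0 30; 0 0 0 0 0 0 30' 45; python3 st.py "[.5532,-.271,.0915]" 14.5
python3 - <<'E'
from h import *
o=get_obs();np.save("pics/pose10.npy",np.r_[o['position'],o['ee_rot']])
for n in("wrist",):
    p,d=camera(n);cv2.imwrite(f"pics/{n}10.png",p[:,:,::-1]);np.save(f"pics/{n}10.npy",d)
crop("pics/wrist10.png","pics/n.png",150,0,370,200,3.5)
E
```

```text
clock: 22.9
position: [0.5531, -0.2709, 0.0918]
ee_rot: [0.791, 0.611, -0.0, -0.0]
ft_force: [-0.1, 0.1, -1.0]
grip_width: 0.499
22.9 tcp [ 0.5531 -0.2709  0.0918] x [ 0.2528  0.9675 -0.0002] z [-0.0005 -0.0001 -1.    ] F [-0.1  0.1 -1. ] w 42.7 az 14.64
grasp pt in press mm [-181.7506   -0.2845   37.8284]
tool units to TCP target [-0.0016  0.0021  0.0082]
turn units to az 14.5 [-0.0035  0.0016 -0.0178]
```

View pics/n.png

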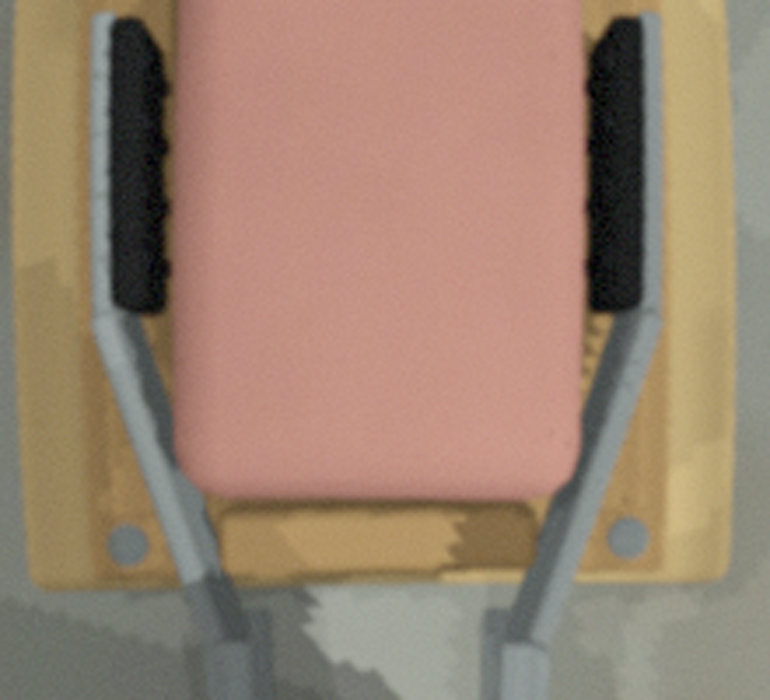

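```bash
python3 -m crank '0 0 0 0 0 0 30; 0 0 0 0 0 0 30; 0 0 0 0 0 0 30; 0 0 -0.05 0 0 0 30; 0 0 -0.1 0 0 0 30; 0 0 -0.15 0 0 0 30; 0 0 -0.15 0 0 0 30; 0 0 -0.05 0 0 0 30; 0 0 0 0 0 0 30; 0 0 0 0 0 0 30' 55; python3 st.py "[.5532,-.271,.0915]" 14.5
python3 - <<'E'
from h import *
o=get_obs();np.save("pics/pose11.npy",np.r_[o['position'],o['ee_rot']])
for n in("wrist","side"):
    p,d=camera(n);cv2.imwrite(f"pics/{n}11.png",p[:,:,::-1]);np.save(f"pics/{n}11.npy",d)
crop("pics/wrist11.png","pics/q.png",150,0,370,200,3)
crop("pics/side11.png","pics/q2.png",150,130,300,250,5)
E
```

```text
clock: 23.95
position: [0.5533, -0.2713, 0.1141]
ee_rot: [0.792, 0.611, -0.0, 0.0]
ft_force: [0.9, -0.4, -2.9]
grip_width: 0.492
23.95 tcp [ 0.5533 -0.2713  0.1141] x [ 0.2531  0.9674 -0.0007] z [ 0.0004 -0.0009 -1.    ] F [ 0.9 -0.4 -2.9] w 42.0 az 14.66
grasp pt in press mm [-182.1414   -0.6416   60.0601]
tool units to TCP target [ 0.0078 -0.0058  0.564 ]
turn units to az 14.5 [ 0.0044  0.0052 -0.0201]
```

View pics/q.png

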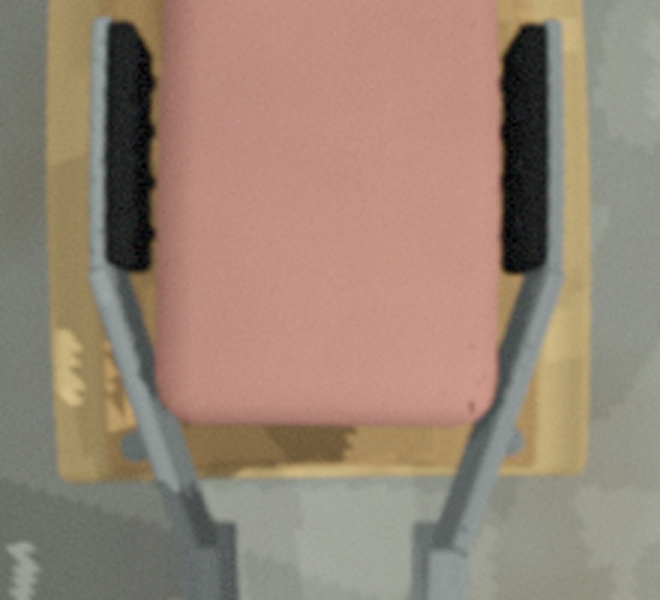

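View pics/q2.png

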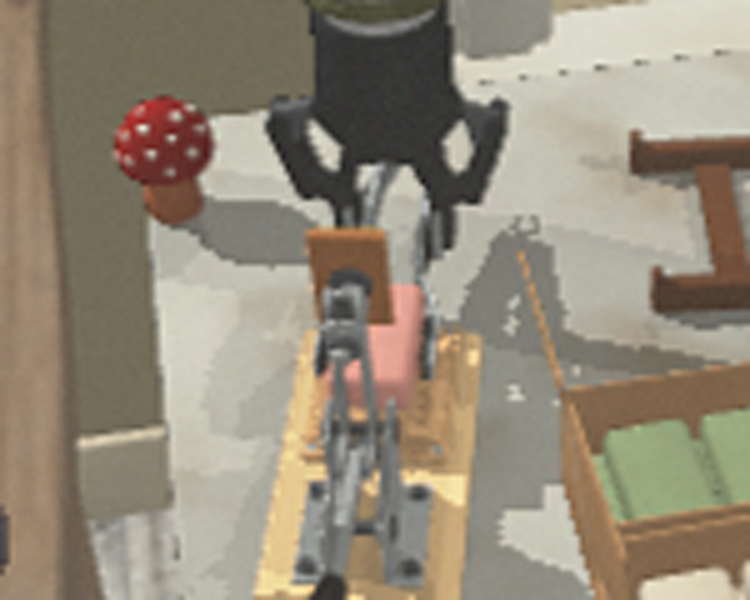

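```bash
python3 -m crank '-0.05 0 0 0 0 0 30; -0.15 0 -0.05 0 0 0 30; -0.2 0 -0.15 0 0 0 30; -0.2 0 -0.25 0 0 0 30; -0.2 0 -0.3 0 0 0 30; -0.15 0 -0.3 0 0 0 30; -0.1 0 -0.3 0 0 0 30; -0.05 0 -0.25 0 0 0 30; 0 0 -0.15 0 0 0 30; 0 0 -0.05 0 0 0 30' 55; python3 st.py
```

```text
clock: 25.05
position: [0.5407, -0.3192, 0.1935]
ee_rot: [0.792, 0.61, -0.0, 0.001]
ft_force: [-0.7, 1.4, -2.1]
grip_width: 0.491
25.05 tcp [ 0.5407 -0.3192  0.1935] x [ 0.2549  0.967  -0.0017] z [ 0.0013 -0.002  -1.    ] F [-0.7  1.4 -2.1] w 41.9 az 14.77
grasp pt in press mm [-231.6629    0.013   139.4759]
turn units to az 14.0 [ 0.0124  0.0119 -0.0959]
```

```bash
python3 -m crank '0 0 -0.1 0 0 0 30; 0 0 -0.1 0 0 0 30; 0 0 0 0 0 0 30; 0 0 0 0 0 0 30; 0 0 0 0 0 0 30; 0 0 0 0 0 0 30; 0 0 0 0 0 0 30; 0 0 0 0 0 0 30; 0 0 0 0 0 0 30; 0 0 0 0 0 0 30' 55; python3 st.py
python3 - <<'E'
from h import *
o=get_obs();np.save("pics/pose12.npy",np.r_[o['position'],o['ee_rot']]);print(o['joint_velocities'].round(4))
for n in("wrist","side","scene"):
    p,d=camera(n);cv2.imwrite(f"pics/{n}12.png",p[:,:,::-1]);np.save(f"pics/{n}12.npy",d)
crop("pics/side12.png","pics/r2.png",150,130,300,250,5)
crop("pics/scene12.png","pics/r3.png",200,110,380,240,4)
E
python3 tip.py 12 "[(250,10),(250,40),(250,80),(250,110),(215,60),(290,60)]"
```

```text
clock: 26.05
position: [0.5406, -0.3174, 0.2002]
ee_rot: [0.791, 0.611, -0.001, -0.0]
ft_force: [-0.9, 0.3, -2.1]
grip_width: 0.493
26.05 tcp [ 0.5406 -0.3174  0.2002] x [ 0.2529  0.9675 -0.0005] z [-0.0016 -0.0001 -1.    ] F [-0.9  0.3 -2.1] w 42.1 az 14.65
grasp pt in press mm [-229.8619    0.7257  146.1999]
turn units to az 14.0 [-0.0106  0.0037 -0.0808]
[-0.0001  0.0002  0.0007  0.0003 -0.0016 -0.0005  0.001 ]
250 10 0.09986923 [108.6  -3.5  44.5]
250 40 0.10480857 [96.4 -3.5 46.2]
250 80 0.10795688 [80.1 -3.5 44.8]
250 110 0.10957138 [68.4 -3.5 43.2]
215 60 0.10468391 [ 88.1 -16.7  43.7]
290 60 0.105756104 [88.1 11.8 44.8]
```

View pics/wrist12.png

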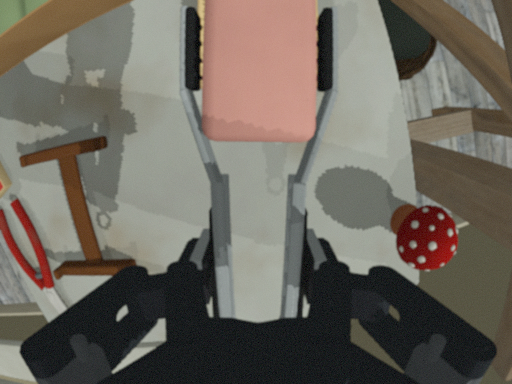

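View pics/r2.png

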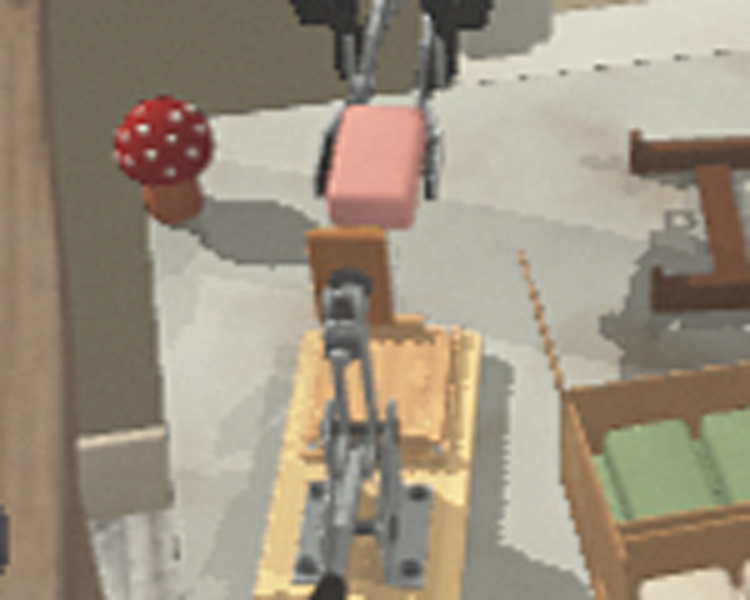

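View pics/r3.png

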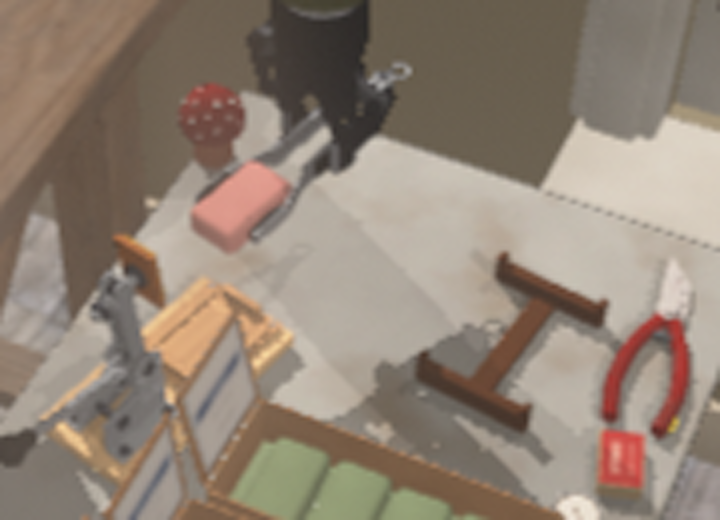

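```bash
python3 -c "
from workcell import hand_in
print(hand_in())"
```

```text
the job is handed in; nothing more can be done
None
```

I stamped the soap, swung the press back open, lifted the soap out with the tongs and handed the job in at about 26 s, well inside the 70 s limit.

**What I did:**
- **Locking:** I swung the knob over centre until it met its stop, with about 15 N of push against it. The picture showed the stamp down on the soap.
- **Opening:** I swung the handle back to its open stop, about 9 N at the end, and the soap was still in its nest.
- **Tongs:** I picked them up part-squeezed to 48 mm, lowered them over the soap's long sides and closed them. They stopped on the soap at about 42 mm with a 55 N grip.
- **Lift:** I raised the soap about 2 cm, drew it back towards the front, then raised it to its final height.

**Last checks before handing in:**
- **Soap:** its centre was about 14 cm above the table, it was level to within the depth noise of 1–3 mm, and the arm was still.
- **Surroundings:** the soap and tongs were clear of the press and rest, and the clamp was open. The toadstool looked unmoved.
- **Not re-checked:** I did not look at the tealights again at the end; nothing went near them.
- **Not measured directly:** I inferred the joint angles and the stamp's contact force from the knob position, the wrist force and the pictures.

**Disagreement:** the sleeves stopped at about 42 mm where 41 mm was expected. The lift held, so I took that as a small measuring or pad effect.

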